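# Sort out the two piles of a stripped magneto

## Task

The parts of a stripped magneto lie in two piles on the tiled shelf; take the piles apart and put every part where it goes next. The cracked distributor cap is scrap and goes in the galvanised bin under the chute; lay the ball bearing flat in the round dish, the small gear flat in the rectangular tray, the large gear flat in the middle of the dark surface plate, and the end plate flat in the middle of the wooden press block, lengthwise between its two cleats. Set the good parts down rather than letting them drop.

Things in the scene. Friction and masses are not known exactly. Their poses are not given: they have to be found in the camera images.
- cap: the cracked distributor cap: dark brown bakelite, round skirt 50 mm across and 22 mm high, above it a 43 mm crown with five short towers, 41 mm high in all, a pale crack on one side. Flat underside. Origin: centre of its underside, z up. It lies on top of one of the two piles, alone on the end plate or on the large gear. About 80 g.
- bearing: ball bearing: bright steel ring 35 mm across, 11 mm thick, dark ball track and a 15 mm bore (solid to the touch, nothing can be put into the bore). Origin: centre of its underside, z along its axis, up. It always lies on top of the small gear, so at the start its underside is 30 mm above the shelf. About 45 g.
- small_gear: small bronze gear: toothed disc 48 mm across the tooth tips, 14 mm thick, flat on both faces. Origin: centre of its underside, z along its axis, up. It lies on the end plate or on the large gear (underside 16 mm above the shelf), with the bearing on top of it. About 150 g.
- large_gear: large bronze gear: toothed disc 64 mm across the tooth tips, 16 mm thick, flat on both faces, six small dark holes round the hub. Origin: centre of its underside, z along its axis, up. It lies on the shelf as the bottom of one pile, with either the cap or the small gear on it. About 300 g.
- end_plate: aluminium end plate: flat-sided body 52 (its x) by 56 (its y) by 16 mm high, with a rounded bolt ear 10 mm high at either x end; 84 mm long over the ears. Grip it across the 56 mm (y) sides. Origin: centre of its underside, z up. It lies on the shelf as the bottom of one pile, with the cap or the small gear on it. About 160 g.
- scrap_bin: galvanised scrap bin, open-topped, 164 (x) by 154 (y) mm, 80 mm high, walls and floor 2 mm; fixed, at the left, at the foot of the sheet-metal chute. The chute's lower lip reaches 15 mm in over the bin's +y wall at 90 mm height and rises from there towards +y at 35 degrees (120 mm wide, 30 mm sides). Origin: centre of the bin's underside; axes parallel to the world's.
- dish: shallow round steel dish, 102 mm across the rim, 92 mm clear inside, rim 12 mm high, floor 3 mm thick; fixed. Origin: centre of its underside.
- tray: shallow rectangular galvanised parts tray, 124 mm (its x) by 92 mm (its y) outside, 14 mm high, walls and floor 2 mm thick; fixed. Origin: centre of its underside.
- surface_plate: dark cast-iron surface plate, a square slab 110 by 110 mm, 20 mm high, plain flat top without a rim; fixed. Origin: centre of its underside, axes along its edges.
- press_block: wooden press block, 126 (its x) by 84 (its y) mm, top 20 mm above the shelf, a dark round mark in the middle and a darker cleat, 11 mm wide and 8 mm high, across each x end; 104 mm clear between the cleats; fixed. The end plate lies there with its x axis along the block's x, either way round. Origin: centre of the block's underside.
Not all that is in view belongs to the job. What is meant by the cap is not orange or pink, and is the smaller of those in its own colour.

How it is judged:
At the end, for the whole second after the job is handed in: Cap inside the bin; bearing flat on the dish floor; small gear flat on the tray floor; large gear flat on the surface plate within 15 mm of its centre; end plate flat on the press block within 14 mm of its centre and 0.25 rad of its length; all released and at rest (flat: 0.1 rad, 4 mm) (x of cap in the frame of scrap_bin between -0.075 and 0.075 m and y of cap in the frame of scrap_bin between -0.075 and 0.075 m and z of cap in the frame of scrap_bin between -0.01 and 0.05 m and linear speed of each of cap, bearing, small_gear, large_gear, end_plate below 0.02 m/s and angular speed of each of cap, bearing, small_gear, large_gear, end_plate below 0.2 rad/s and horizontal distance between bearing and dish below 0.033 m and z of bearing in the frame of dish between -0.001 and 0.007 m and angle between each of bearing, small_gear, large_gear, end_plate's own z axis and vertical below 0.1 rad and horizontal distance between small_gear and tray below 0.045 m and z of small_gear in the frame of tray between -0.002 and 0.006 m and horizontal distance between large_gear and surface_plate below 0.015 m and z of large_gear in the frame of surface_plate between 0.016 and 0.024 m and horizontal distance between end_plate and press_block below 0.014 m and z of end_plate in the frame of press_block between 0.016 and 0.024 m and angle between the x axis of end_plate and the x axis of press_block, either way round below 0.25 rad); the robot touches nothing.
It fails at once if the bearing is let go in the air and falls (height (world z) of bearing above 0.06 m and contact force between bearing and anything else below 0.01 N).
It fails at once if the small gear is let go in the air and falls (height (world z) of small_gear above 0.045 m and contact force between small_gear and anything else below 0.01 N).
It fails at once if the large gear is let go in the air and falls (height (world z) of large_gear above 0.05 m and contact force between large_gear and anything else below 0.01 N).
It fails at once if the end plate is let go in the air and falls (height (world z) of end_plate above 0.05 m and contact force between end_plate and anything else below 0.01 N).
It also fails if it takes over 128 s, if anything falls off the work surface, if the arm or the gripper's body presses on something with over 40 N, if the wrist force passes 120 N, or if a joint passes its speed limit or range.

## Robot

A 6-joint arm with a two-finger parallel gripper is mounted at the origin on the work surface. World frame = base frame: x ahead of the robot, y to its left, z up, the work surface at z = 0. Lengths are in m, angles in rad, forces in N, time in s.
With the tool pointing down it reaches from about 0.35 to 0.875 m from the base axis. Payload 15.5 kg.
Tool frame: the origin (TCP) lies on the centre line of the jaws, within the pads' length; the fingertips stand ctrl.tcp_to_tips ahead of it and the grasp point (between the pads) lies 2 mm behind it (ctrl.tcp_to_tips is the distance from the TCP to the fingertips, in m); z points along the fingers, y is the direction in which the jaws open and shut (so a half turn about z gives the same grasp; the last joint's range is limited). The gripper opens to 85 mm and grips with 20 to 120 N. Pads are 22 mm wide; open, the fingers measure 114 mm over their backs; the gripper's body (76 mm by 85 mm) begins 54 mm behind the grasp point. The pads swing forward as they close: fully open they stand 13 mm farther back than shut.
Start: joints at [-1.25, 0.494, 1.345, -0, 1.302, -0.096], TCP at [0.252, -0.572, 0.209] pointing down, gripper open.
Joint ranges: [-2.91, 2.91], [-0.82, 2.16], [0.22, 2.67], [-1.22, 4.37], [0.12, 2.79], [-3.08, 3.08]. Speed limits (rad/s): [1.89, 1.89, 2.57, 3.01, 3.01, 3.01].

## Interface

Orientations are given as a unit quaternion [w, x, y, z].
In Python, from rig import ctrl gives the robot as it stands.
- The arm moves only by the tool play_rows, never from a script. Its argument "rows" is a list that holds one entry, the list of rows, each a list of 6 numbers: the shift along the world's x, y, z in m, then the turn, a rotation vector about the world's x, y, z in degrees. In form: [[[dx, dy, dz, wx, wy, wz], ...]]. A call has 1 to 5 rows; each row shifts and turns the commanded pose from where the row before left it; what a row does not reach is not made up. A row lasts 1/10 s, in which the tool goes at most 50 mm and 8.59 degrees, less where a joint would pass 70% of its speed; a pose out of reach is approached as far as the arm can. A call is refused whole if a number of a shift passes 0.05 or a number of a turn 8.59, either way. A call with a gripper value outside its range is refused whole. "claw" is the opening, from 0 (shut) to 1 (fully open), set as the call begins (left out, the last holds). The fingers move at their own pace and stop on an object; the grip force is fixed at half the most. Time passes only in rows, so rows that do not move let the fingers close. It gives the time, the measured TCP pose, the force and the opening at its end, in the units of the state.
- ctrl.get_state(): the state, without advancing time (a new reading comes with each control period).
- ctrl.capture(name): name is "scene" or "top"; returns a dict with "frame" (480x640x3 uint8, red, green, blue), "camera_matrix" (3x3 intrinsics, pixels), "D" ([k1, k2, p1, p2, k3] as OpenCV has them; the pictures are not rectified), "extrinsics" (4x4, takes a point from camera to world coordinates). Camera axes: x right, y down, z forward; pixel columns grow to the right and rows downward; lengths in m; the calibration is good to about 2 mm. A picture is of the moment at which its call begins. There is no depth.
- ctrl.close_job(): hands the job in, once; it reports no verdict.
Trained networks look in the newest picture that a camera, given by its name, has taken for a name from the list of things; names that differ only in an ending like _2 or _b are one class to them, and where a whole thing is asked for, a point or a joint stands for the part that bears it (a point fixed in the world has none). Each returns a list of dicts, best first, with "confidence" (0 to 1); they miss things now and then, are a little off and sometimes report something else, mostly with a low value. They report only what shows in the picture. A call takes as long as a camera call. They do not tell look-alikes from the thing itself.
- ctrl.search_frame(camera, target): "extent" ([left, top, width, height] as shares, 0 to 1, of the picture: columns of its width, rows of its height, round what is visible of it).
- ctrl.outline_of(camera, target): "pixels" (480x640 bool, what is visible of it) and "extent" ([left, top, width, height] as shares, 0 to 1, of the picture: columns of its width, rows of its height, round what is visible of it).
The state is a dict: "time_s": time; "joint_pos": joint angles; "joint_velocities": joint speeds; "tau": joint torques, N m; "tcp_pos": TCP position; "tcp_rot": TCP orientation; "wrist_force": force on the tool from outside, world axes, zero at the start; "ft_torque": the same for the moment, N m; "gripper_width": finger opening in m.
Only numpy, scipy, OpenCV 4.12 (cv2) and the standard library are available. Lean on these libraries where they do the work, as an engineer would, in place of code of your own. Each camera call takes 0.05 s, during which the arm holds its last target.

## Working session

There is one attempt and no reset: what is moved stays moved. The work goes in short steps, Python scripts to look and compute and a tool call to move; the robot and the scene stay as the last step left them, time stands still between calls to the robot, and variables do not carry over. Pictures are saved under pics/ and viewed, and the job is handed in when it is done.

Besides the shell and the picture viewer there is one more tool, called after "Request:" by a JSON object that holds its "op" and its "data". play_rows: Moves the arm, as the interface text tells. Its arguments: {"type":"object","properties":{"rows":{"type":"array","items":{"type":"array","items":{"type":"array","items":{"type":"number"}}}},"claw":{"type":"number"}},"required":["rows"]}

```bash
ls; mkdir -p pics
python3 - <<'E'
from rig import ctrl
import cv2,numpy as np
print(ctrl.get_state())
try: print(ctrl.tcp_to_tips)
except Exception as e: print(e)
for n in("scene","top"):
    c=ctrl.capture(n); cv2.imwrite(f"pics/{n}0.png",c["frame"][:,:,::-1]); print(n,c["camera_matrix"],c["D"],c["extrinsics"])
E
```

```text
pics
{'time_s': 0.0, 'joint_pos': array([-1.25051606e+00,  4.94169440e-01,  1.34614303e+00,  1.65662626e-05,
        1.30248341e+00, -9.55426529e-02]), 'joint_velocities': array([-3.23258707e-05, -5.76150629e-04, -4.32437654e-04, -4.87708369e-04,
       -5.55473578e-04,  7.56750629e-04]), 'tau': array([-2.64144983e-03, -8.82171464e+01, -3.83863413e+01, -4.02254109e-04,
        1.00270472e-02, -6.91447326e-05]), 'tcp_pos': array([ 0.25232567, -0.57137826,  0.20810478]), 'tcp_rot': array([-5.98710611e-04,  9.78464435e-01,  2.06414600e-01, -5.95248796e-05]), 'wrist_force': array([-0.01243735, -0.21478366, -0.09737338]), 'ft_torque': array([-0.01612702, -0.02255453,  0.03769006]), 'gripper_width': 0.08549995375928318}
0.017
scene [[512.02727305   0.         328.6692222 ]
 [  0.         512.02727305 237.5184647 ]
 [  0.           0.           1.        ]] [-0.06265076  0.          0.          0.          0.        ] [[-0.6910724   0.43412034 -0.57789139  1.04903267]
 [ 0.72277302  0.41977152 -0.54899093  0.56730784]
 [ 0.00425422 -0.79707679 -0.60386298  0.63833151]
 [ 0.          0.          0.          1.        ]]
top [[457.91088812   0.         312.3657425 ]
 [  0.         457.91088812 239.6901246 ]
 [  0.           0.           1.        ]] [-0.05915063  0.          0.          0.          0.        ] [[ 0.02766986 -0.99541009  0.09161406  0.38177074]
 [-0.99930105 -0.02524017  0.02757436  0.01690608]
 [-0.02513544 -0.09231301 -0.99541274  0.89965709]
 [ 0.          0.          0.          1.        ]]
```

View pics/scene0.png

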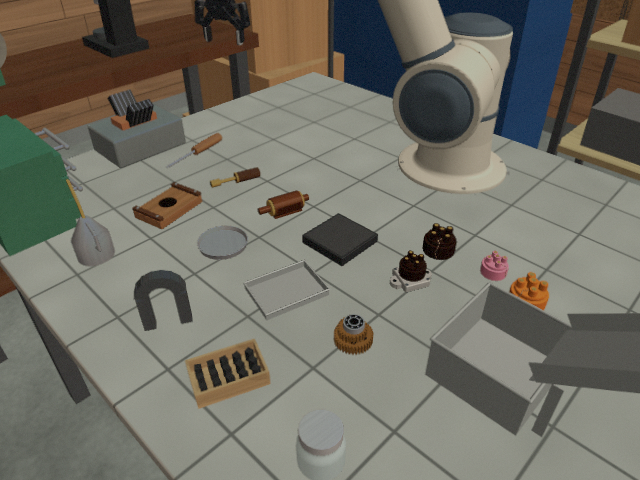

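View pics/top0.png

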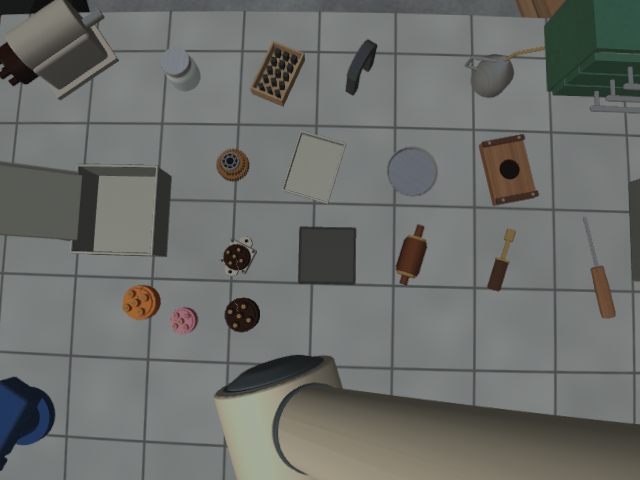

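The top picture shows two dark brown caps. One is at (238,257) on the aluminium end plate. The other, at (242,315), is larger and stands directly on the shelf. There are also orange (140,302) and pink (183,320) ones. The one at (238,257) fits, as it is the smaller brown cap and lies on a part. I'll confirm that with a crop and measure everything.

```bash
cat > h.py <<'E'
import numpy as np,cv2
from rig import ctrl
def grab(n,save=None):
    c=ctrl.capture(n)
    if save: cv2.imwrite(f"pics/{save}.png",c["frame"][:,:,::-1])
    return c
def proj(c,P):
    T=np.linalg.inv(c["extrinsics"]); r,_=cv2.Rodrigues(T[:3,:3])
    return cv2.projectPoints(np.asarray(P,float).reshape(-1,3),r,T[:3,3],c["camera_matrix"],np.array(c["D"]))[0].reshape(-1,2)
def pix2w(c,uv,z):
    p=cv2.undistortPoints(np.asarray(uv,float).reshape(-1,1,2),c["camera_matrix"],np.array(c["D"])).reshape(-1,2)
    d=np.c_[p,np.ones(len(p))]@c["extrinsics"][:3,:3].T; o=c["extrinsics"][:3,3]
    return o+d*((z-o[2])/d[:,2])[:,None]
def cyl(r,z0,z1,n=48):
    a=np.linspace(0,2*np.pi,n,endpoint=False); q=np.c_[r*np.cos(a),r*np.sin(a)]
    return np.r_[np.c_[q,0*a+z0],np.c_[q,0*a+z1]]
def box(x,y,z0,z1):
    return np.array([[sx*x/2,sy*y/2,z] for sx in(-1,1) for sy in(-1,1) for z in(z0,z1)])
def ears(h=.010):
    e=[]
    for s in(-1,1):
        c=cyl(.010,0,h); c[:,0]+=s*.032; e.append(c)
    return np.r_[tuple(e)]
MODEL={"cap":np.r_[cyl(.025,0,.022),cyl(.0215,.022,.036)],"bearing":cyl(.0175,0,.011),"small_gear":cyl(.024,0,.014),"large_gear":cyl(.032,0,.016),
"end_plate":np.r_[box(.052,.056,0,.016),ears()],"scrap_bin":box(.164,.154,0,.08),"dish":cyl(.051,0,.012),"tray":box(.124,.092,0,.014),"surface_plate":box(.11,.11,0,.02),
"press_block":np.r_[box(.126,.084,0,.02),box(.126,.084,0.02,.028)]}
def hullmask(pts,up=4):
    m=np.zeros((480,640),np.uint8)
    h=cv2.convexHull(pts.astype(np.float32))
    cv2.fillConvexPoly(m,np.round(h*16).astype(np.int32),255,lineType=cv2.LINE_AA,shift=4); return m/255.
def place(n,p,z):
    R=np.array([[np.cos(p[2]),-np.sin(p[2])],[np.sin(p[2]),np.cos(p[2])]])
    M=MODEL[n]; return np.c_[M[:,:2]@R.T+p[:2],M[:,2]+z]
def fit(cs,ms,n,z,p0):
    from scipy.optimize import minimize
    obs=[]
    for m in ms:
        ys,xs=np.nonzero(m); obs.append(hullmask(np.c_[xs,ys]))
    def cost(p):
        s=0
        for c,o in zip(cs,obs):
            h=hullmask(proj(c,place(n,p,z))); s+=np.abs(h-o).sum()/max(o.sum(),1)
        return s
    best=None
    for y in ([0] if n in("cap","bearing","small_gear","large_gear","dish","scrap_bin") else np.linspace(0,np.pi,6,endpoint=False)):
        s0=np.array([[p0[0],p0[1],y]]*4)+np.array([[0,0,0],[.01,0,0],[0,.01,0],[0,0,.3]])
        r=minimize(cost,[p0[0],p0[1],y],method="Nelder-Mead",options=dict(initial_simplex=s0,xatol=1e-5,fatol=1e-5,maxiter=150))
        if best is None or r.fun<best.fun: best=r
    return best.x,best.fun
E
cat > a.py <<'E'
from h import *
import pickle
C={n:grab(n) for n in("scene","top")}
f=C["top"]["frame"][:,:,::-1]; g=C["scene"]["frame"][:,:,::-1]
cv2.imwrite("pics/crop1.png",np.hstack([cv2.resize(f[135:340,200:290],None,fx=2.9,fy=2.9,interpolation=cv2.INTER_CUBIC),cv2.resize(g[215:360,320:470],(500,594),interpolation=cv2.INTER_CUBIC)])[:594])
Z={"cap":.016,"bearing":.030,"small_gear":.016}
for n in MODEL:
    ms={};
    for k in C:
        r=ctrl.outline_of(k,n)
        for i,d in enumerate(r):
            m=d["pixels"];ys,xs=np.nonzero(m); print(n,k,i,round(d["confidence"],2),int(m.sum()),xs.mean().round(1),ys.mean().round(1))
        if r: ms[k]=r
    z=Z.get(n,0)
    try:
        t=ms["top"]
        if n=="cap": t=sorted(t,key=lambda d:abs(np.argwhere(d["pixels"]).mean(0)-[257,238]).sum())
        m=t[0]["pixels"]; ys,xs=np.nonzero(m)
        p0=pix2w(C["top"],[[xs.mean(),ys.mean()]],z+.01)[0]
        x,e=fit([C["top"]],[m],n,z,p0); print("  top",x.round(4),round(e,3))
        s=ms["scene"]; uv=proj(C["scene"],[[x[0],x[1],z+.01]])[0]
        s=sorted(s,key=lambda d:abs(np.argwhere(d["pixels"]).mean(0)-uv[::-1]).sum())
        x2,e=fit([C["scene"]],[s[0]["pixels"]],n,z,x); print("  scene",x2.round(4),round(e,3))
    except Exception as e: print("  ",n,repr(e))
E
python3 a.py
```

```text
cap scene 0 0.89 926 439.4 242.0
cap scene 1 0.8 695 412.4 267.3
cap scene 2 0.8 642 494.1 267.0
cap scene 3 0.69 20087 530.5 356.4
cap scene 4 0.61 841 531.4 290.2
cap top 0 0.97 984 241.8 314.5
cap top 1 0.96 1055 141.1 301.7
cap top 2 0.63 586 236.9 256.4
cap top 3 0.6 607 184.2 320.3
  top [0.4265 0.1846 0.0637] 0.059
  scene [0.4256 0.1867 0.1122] 0.074
bearing scene 0 0.58 380 353.4 324.3
bearing scene 1 0.26 19814 530.6 356.3
bearing top 0 0.76 254 230.0 161.3
  top [0.6103 0.2046 0.0162] 0.156
  scene [ 0.6103  0.2063 -0.0031] 0.061
small_gear scene 0 0.8 256 350.6 335.0
small_gear top 0 0.7 300 240.6 253.7
small_gear top 1 0.48 172 235.1 164.5
  top [ 0.4206  0.1904 -0.4057] 0.441
  scene [-0.5927 -2.2718 46.6667] 1.0
large_gear top 0 0.73 331 234.4 168.3
large_gear top 1 0.48 393 238.8 253.3
  top [0.6117 0.2055 0.0125] 0.094
   large_gear KeyError('scene')
end_plate scene 0 0.58 577 409.6 281.0
end_plate top 0 0.95 334 240.2 254.2
  top [0.4283 0.187  2.6705] 0.106
  scene [0.427  0.1876 2.666 ] 0.168
scrap_bin scene 0 0.84 19787 530.4 356.3
scrap_bin top 0 0.96 13970 88.7 206.6
  top [0.5072 0.421  0.0121] 0.418
  scene [ 0.4818  0.4596 -0.5218] 0.359
dish scene 0 0.65 1333 222.0 242.2
dish top 0 0.76 1993 411.9 171.0
  top [ 0.6054 -0.1514  0.0022] 0.083
  scene [ 0.6028 -0.154   0.3364] 0.114
tray scene 0 0.9 2914 285.8 289.2
tray top 0 0.89 2946 313.8 166.1
  top [0.6115 0.0424 2.8694] 0.027
  scene [0.6082 0.0432 2.8881] 0.033
surface_plate scene 0 0.59 2293 339.5 238.8
surface_plate top 0 0.74 3310 327.1 255.3
  top [0.4332 0.0125 0.0198] 0.017
  scene [0.434  0.0137 1.6109] 0.031
press_block scene 0 0.8 1795 168.0 205.4
press_block top 0 0.91 2879 506.8 169.9
  top [ 0.6116 -0.3384  0.2477] 0.055
  scene [ 0.611  -0.3406  0.2184] 0.033
```

View pics/crop1.png

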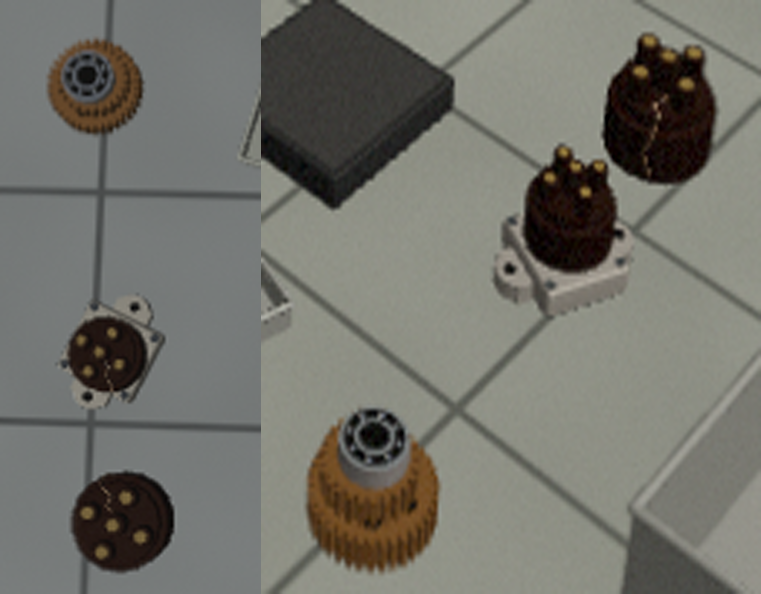

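Run:
```python
from h import *
C={n:grab(n) for n in("scene","top")}
fits={"bearing":([.6103,.2055,0],.03),"small_gear":([.611,.2055,0],.016),"large_gear":([.6115,.2055,0],0),"cap":([.426,.1857,0],.016),"end_plate":([.4278,.187,2.668],0),"dish":([.604,-.1525,0],0),"tray":([.61,.0428,2.879],0),"surface_plate":([.4336,.013,.03],0),"press_block":([.6113,-.3395,.235],0)}
# bin from top rect
out=[]
for k in C:
    f=C[k]["frame"][:,:,::-1].copy(); f=cv2.resize(f,None,fx=4,fy=4,interpolation=cv2.INTER_CUBIC)
    for n,(p,z) in fits.items():
        h=cv2.convexHull(proj(C[k],place(n,p,z)).astype(np.float32))
        cv2.polylines(f,[np.round((h+.5)*4).astype(int)],True,(0,0,255),1)
    h=proj(C[k],place("scrap_bin",[.5,.41,0],0))
    if k=="top":
        a=f[4*120:4*275,4*190:4*365]; cv2.imwrite("pics/ovt.png",a)
        cv2.imwrite("pics/ovt2.png",f[4*120:4*215,4*370:4*550])
    else:
        cv2.imwrite("pics/ovs.png",f[4*220:4*365,4*300:4*460])
```

```text
(no output)
```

The crop confirms it: the brown cap on the end plate, left crop (105,355), is the smaller brown one. The brown cap at (122,520) on bare tile is the larger look-alike. In the other pile, the bearing sits on the small gear, which sits on the large gear, at (90,85). Next I'll check the fits as overlays.

View pics/ovt.png

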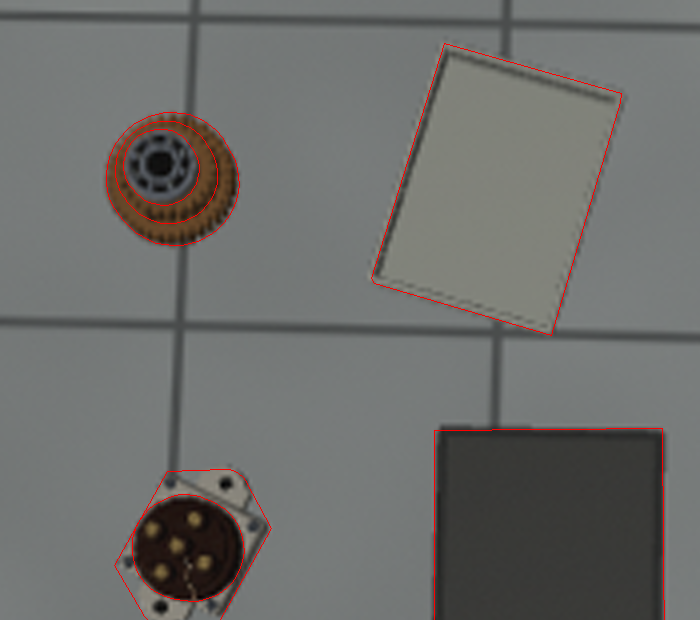

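View pics/ovt2.png

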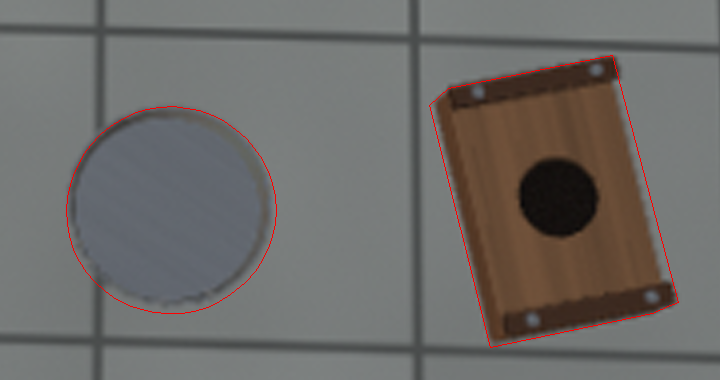

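View pics/ovs.png

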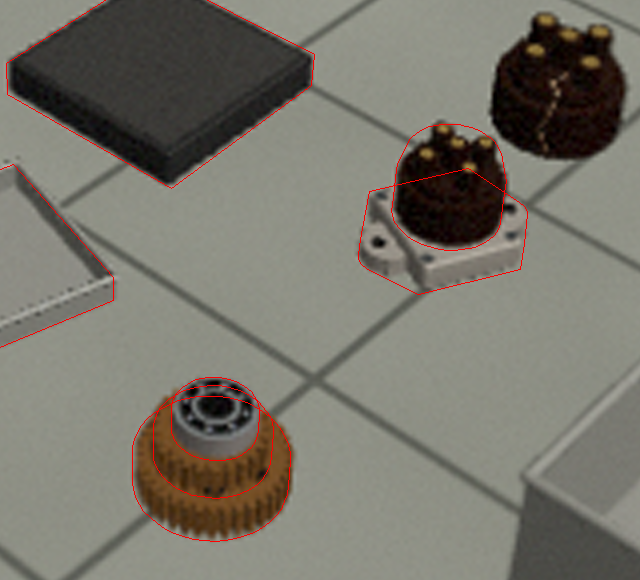

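The overlays match to within about 2 mm. The dish outline is a little large, so I'll refine the dish, press mark and bin from their features.

Run:
```python
from h import *
c=ctrl.capture("top"); f=c["frame"]; s=ctrl.capture("scene"); g=s["frame"]
def big(f,x0,y0,w,h): return cv2.resize(f[y0:y0+h,x0:x0+w,::-1],(w*4,h*4),interpolation=cv2.INTER_CUBIC)
gray=cv2.cvtColor(f,cv2.COLOR_RGB2GRAY)
m=np.zeros_like(gray); m[150:190,490:530]=(gray[150:190,490:530]<35); ys,xs=np.nonzero(m); print("mark",xs.mean(),ys.mean(),pix2w(c,[[xs.mean(),ys.mean()]],.02))
print("dish floor c",pix2w(c,[[370+168/4,120+207/4]],.003))
cv2.imwrite("pics/bin.png",big(f,60,150,130,120))
for d in ctrl.search_frame("top","press_block")[:1]: print(d)
print("decoy cap",pix2w(c,[[242,315]],.03))
b=place("scrap_bin",[.51,.40,0],0); print(proj(c,b).round(0).tolist())
```

```text
mark 509.06529209621993 168.97594501718214 [[ 0.61176114 -0.34069353  0.02      ]]
dish floor c [[ 0.60518476 -0.15295189  0.003     ]]
decoy cap [[0.31538251 0.17017617 0.03      ]]
[[171.0, 254.0], [157.0, 252.0], [97.0, 252.0], [76.0, 249.0], [176.0, 174.0], [162.0, 164.0], [102.0, 173.0], [82.0, 163.0]]
```

View pics/bin.png

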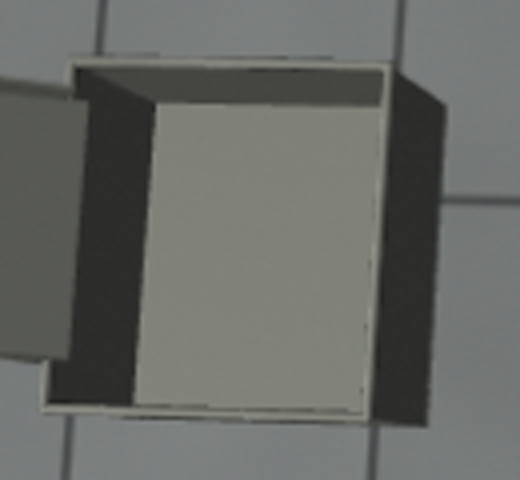

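Request:
{"op": "play_rows", "data": {"rows": [[[0.03, 0.035, 0.01, 0, 0, 0], [0.03, 0.04, 0.01, 0, 0, 0], [0.02, 0.045, 0, 0, 0, 0], [0.02, 0.045, 0, 0, 0, 0], [0.02, 0.045, 0, 0, 0, 0]]], "claw": 1}}

```text
time_s: 1.95
tcp_pos: [0.3724, -0.3608, 0.2287]
tcp_rot: [0.0, 0.979, 0.206, 0.0]
wrist_force: [0.1, 0.1, -0.4]
gripper_width: 0.0855
```

The bin's rim corners in the crop put its centre near (0.505, 0.408). Now I'll move to the cap.

Request:
{"op": "play_rows", "data": {"rows": [[[0.006, 0.049, 0, 0, 0, 0], [0.006, 0.049, 0, 0, 0, 0], [0.006, 0.049, 0, 0, 0, 0], [0.006, 0.049, 0, 0, 0, 0], [0.006, 0.049, 0, 0, 0, 0]]]}}

```text
time_s: 2.45
tcp_pos: [0.4018, -0.1158, 0.2287]
tcp_rot: [0.0, 0.979, 0.206, 0.0]
wrist_force: [1.3, 0.0, 0.7]
gripper_width: 0.0855
```

Request:
{"op": "play_rows", "data": {"rows": [[[0.006, 0.049, 0, 0, 0, 0], [0.006, 0.049, 0, 0, 0, 0], [0.006, 0.049, -0.02, 0, 0, 0], [0.006, 0.049, -0.03, 0, 0, 0], [0, 0.049, -0.03, 0, 0, 0]]]}}

```text
time_s: 2.95
tcp_pos: [0.4255, 0.1135, 0.1573]
tcp_rot: [0.0, 0.978, 0.207, 0.001]
wrist_force: [0.9, -0.7, 0.3]
gripper_width: 0.0856
```

Request:
{"op": "play_rows", "data": {"rows": [[[0, 0.03, 0, 0, 0, 0], [0, 0.018, 0, 0, 0, 0], [0, 0, 0, 0, 0, 0]]]}}

```text
time_s: 3.25
tcp_pos: [0.4247, 0.1615, 0.1575]
tcp_rot: [-0.0, 0.978, 0.208, 0.0]
wrist_force: [0.1, -0.2, -0.4]
gripper_width: 0.0855
```

Request:
{"op": "play_rows", "data": {"rows": [[[0.001, 0.024, -0.03, 0, 0, 0], [0, 0, -0.04, 0, 0, 0], [0, 0, -0.03, 0, 0, 0], [0, 0, -0.014, 0, 0, 0], [0, 0, 0, 0, 0, 0]]]}}

```text
time_s: 3.75
tcp_pos: [0.4248, 0.1826, 0.0422]
tcp_rot: [0.0, 0.979, 0.206, -0.002]
wrist_force: [0.4, 0.4, 0.2]
gripper_width: 0.0855
```

Run:
```python
from h import *
c=grab("scene"); print(ctrl.get_state()["tcp_pos"],ctrl.tcp_to_tips)
a=cv2.resize(c["frame"][150:330,330:500,::-1],(680,720)); b=cv2.resize(a,(560,593)); cv2.imwrite("pics/cap1.png",b)
```

```text
[0.42544641 0.182874   0.04335996] 0.017
```

View pics/cap1.png

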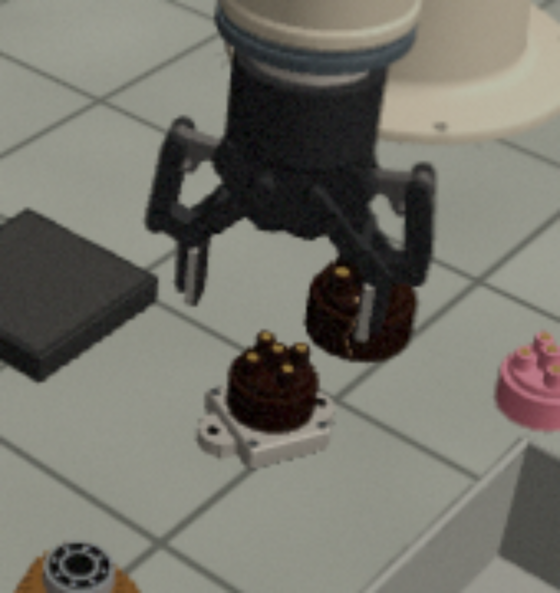

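Run:
```python
from h import *
s=ctrl.get_state(); p=s["tcp_pos"]; print(p,s["time_s"])
for k in("scene","top"):
    c=grab(k,"cap2"+k)
    R=np.array([.404,-.915,0])
    for z in(0,.02,-.004):
        q=p.copy(); q[2]+=-.017+z
        print(k,z,proj(c,[q,q+R*.0425,q-R*.0425]).round(1).tolist())
f=cv2.imread("pics/cap2top.png"); cv2.imwrite("pics/cap2t.png",cv2.resize(f[180:340,180:340],(600,600)))
```

```text
[0.42544641 0.182874   0.04335996] 3.8
scene 0 [[410.4, 267.8], [388.0, 262.7], [433.3, 273.0]]
scene 0.02 [[411.5, 259.4], [388.8, 254.3], [434.7, 264.6]]
scene -0.004 [[410.2, 269.4], [387.9, 264.3], [433.0, 274.6]]
top 0 [[238.1, 256.9], [258.5, 248.5], [217.6, 265.2]]
top 0.02 [[236.1, 256.3], [257.0, 247.7], [215.2, 264.8]]
top -0.004 [[238.4, 257.0], [258.8, 248.6], [218.1, 265.3]]
```

View pics/cap2t.png

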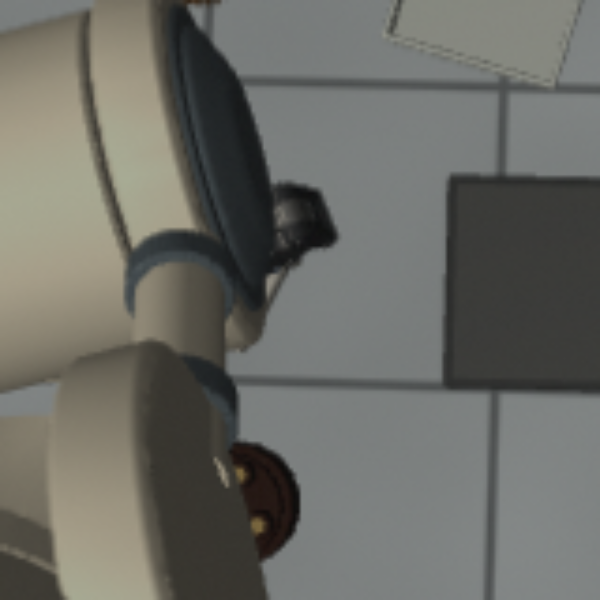

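View pics/cap2scene.png

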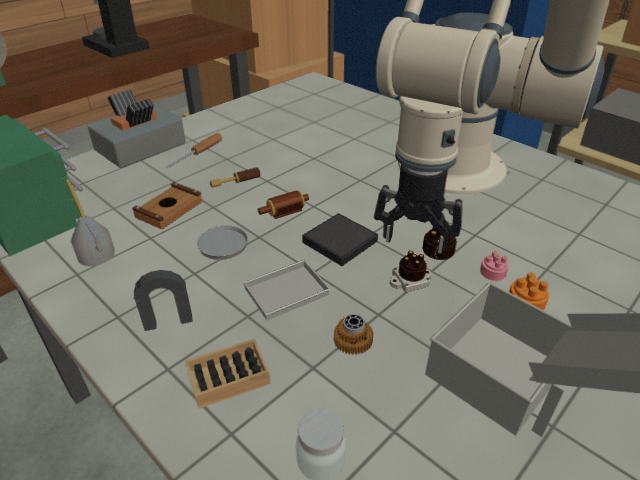

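Run:
```python
from h import *
s=ctrl.get_state(); p=s["tcp_pos"]; print(p,s["time_s"],s["joint_pos"].round(4), s["wrist_force"])
c=grab("scene"); t=grab("top")
for z in(.026,.039,.075): print(z,pix2w(c,[[387.7,242],[440.2,252.6]],z).round(4).tolist())
f=cv2.resize(c["frame"][130:310,340:500,::-1],None,fx=3.3,fy=3.3,interpolation=cv2.INTER_CUBIC); cv2.imwrite("pics/z1.png",f)
f=cv2.resize(t["frame"][200:290,220:310,::-1],None,fx=6,fy=6,interpolation=cv2.INTER_CUBIC); cv2.imwrite("pics/z2.png",f)
```

```text
[0.42632725 0.18330872 0.04449777] 3.9 [ 2.7730e-01  5.2890e-01  1.9094e+00 -1.0000e-04  7.0210e-01  1.4328e+00] [0.40517273 0.52803212 0.22644013]
0.026 [[0.3931, 0.1039, 0.026], [0.3492, 0.1972, 0.026]]
0.039 [[0.407, 0.1137, 0.039], [0.364, 0.205, 0.039]]
0.075 [[0.4456, 0.141, 0.075], [0.4052, 0.2268, 0.075]]
```

View pics/z1.png

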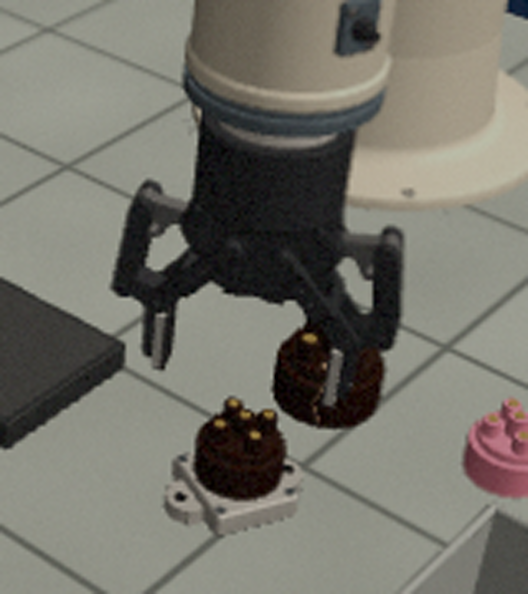

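View pics/z2.png

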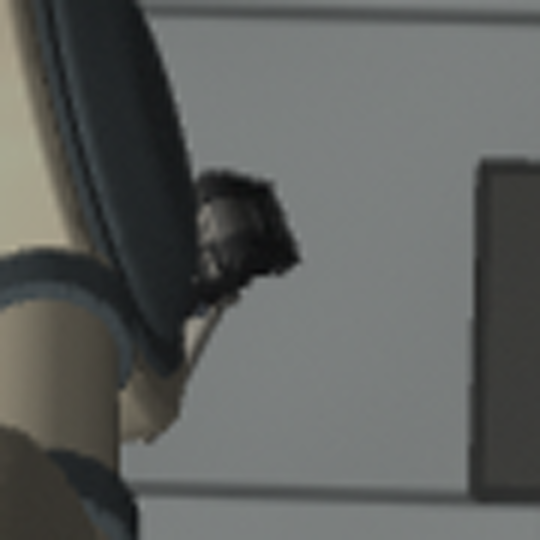

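The picture disagrees with the readout. The fingertips, at px (388,242) and (440,252), appear to be above the cap at z of about 0.075, while the readout implies about 0.03. The space beside the plate is clear, so I'll lower a little and compare again.

Request:
{"op": "play_rows", "data": {"rows": [[[0, 0, -0.005, 0, 0, 0], [0, 0, -0.005, 0, 0, 0], [0, 0, 0, 0, 0, 0]]]}}

```text
time_s: 4.3
tcp_pos: [0.4254, 0.1835, 0.0332]
tcp_rot: [0.0, 0.978, 0.206, -0.0]
wrist_force: [-0.1, -0.4, 0.3]
gripper_width: 0.0849
```

Run:
```python
from h import *
for i in range(3):
    s=ctrl.get_state(); print(s["tcp_pos"].round(4),s["time_s"],s["wrist_force"].round(2)); c=grab("scene")
f=cv2.resize(c["frame"][130:310,340:500,::-1],None,fx=3.3,fy=3.3,interpolation=cv2.INTER_CUBIC); cv2.imwrite("pics/z3.png",f)
```

```text
[0.4254 0.1835 0.0332] 4.3 [-0.08 -0.39  0.27]
[0.4255 0.1835 0.0334] 4.35 [-0.85 -1.13 -0.2 ]
[0.4255 0.1835 0.0335] 4.4 [0.05 0.07 1.19]
```

View pics/z3.png

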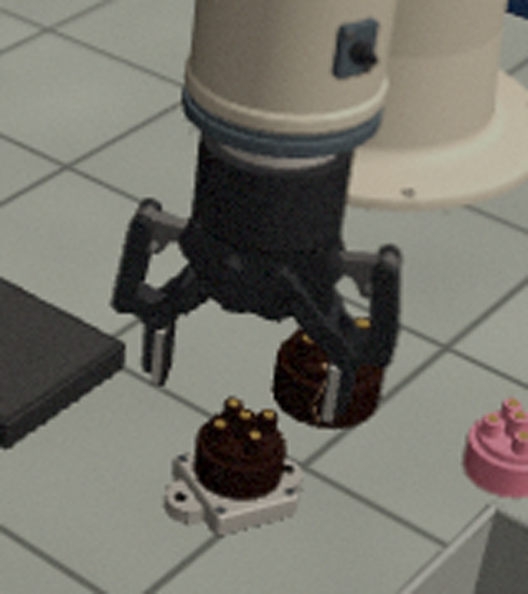

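Request:
{"op": "play_rows", "data": {"rows": [[[0, 0.002, -0.007, 0, 0, 0], [0, 0, -0.007, 0, 0, 0], [0, 0, -0.006, 0, 0, 0], [0, 0, 0, 0, 0, 0]]]}}

```text
time_s: 4.85
tcp_pos: [0.4251, 0.1854, 0.0127]
tcp_rot: [0.0, 0.978, 0.206, -0.001]
wrist_force: [0.3, -0.2, 0.3]
gripper_width: 0.0855
```

Run:
```python
from h import *
s=ctrl.get_state(); print(s["tcp_pos"].round(4),s["time_s"],s["wrist_force"].round(2)); c=grab("scene")
f=cv2.resize(c["frame"][160:310,360:480,::-1],None,fx=4,fy=4,interpolation=cv2.INTER_CUBIC); cv2.imwrite("pics/z4.png",f)
```

```text
[0.4251 0.1854 0.0127] 4.85 [ 0.26 -0.23  0.3 ]
```

View pics/z4.png

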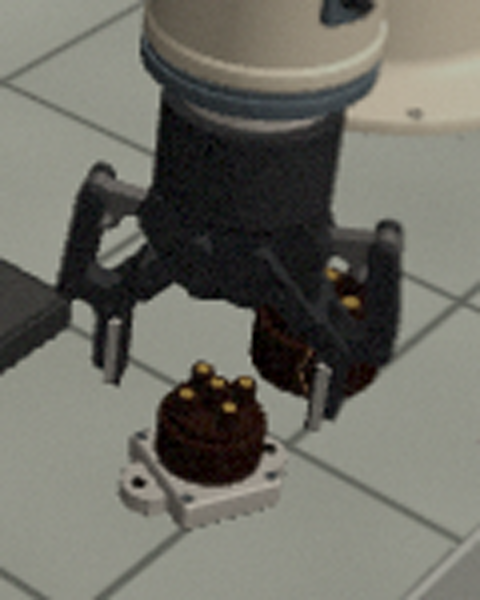

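The force is still zero, and the pad tips at z4 crop (110,383) and (317,430) are near z 0.041. So the reported z reads about 35 mm low against the pictures. I'll lower 11 mm and close gently while watching the force.

Request:
{"op": "play_rows", "data": {"rows": [[[0, 0, -0.006, 0, 0, 0], [0, 0, -0.005, 0, 0, 0], [0, 0, 0, 0, 0, 0]]]}}

```text
time_s: 5.2
tcp_pos: [0.4254, 0.1854, 0.002]
tcp_rot: [0.0, 0.978, 0.206, -0.0]
wrist_force: [0.2, -0.8, -0.4]
gripper_width: 0.0853
```

Request:
{"op": "play_rows", "data": {"rows": [[[0, 0, 0, 0, 0, 0], [0, 0, 0, 0, 0, 0], [0, 0, 0, 0, 0, 0], [0, 0, 0, 0, 0, 0]]], "claw": 0.4}}

```text
time_s: 5.6
tcp_pos: [0.4258, 0.1855, 0.0033]
tcp_rot: [-0.0, 0.978, 0.206, 0.0]
wrist_force: [-2.2, -0.9, 15.8]
gripper_width: 0.0476
```

Run:
```python
from h import *
s=ctrl.get_state(); print(s["tcp_pos"].round(4),s["time_s"],s["wrist_force"].round(2),s["gripper_width"]); c=grab("scene")
f=cv2.resize(c["frame"][160:310,360:480,::-1],None,fx=4,fy=4,interpolation=cv2.INTER_CUBIC); cv2.imwrite("pics/z5.png",f)
```

```text
[0.4258 0.1855 0.0033] 5.6 [-2.16 -0.92 15.76] 0.04756336137736084
```

View pics/z5.png

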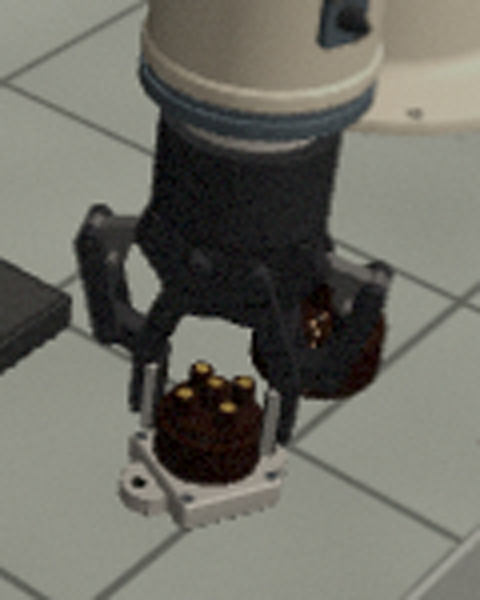

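Run:
```python
from h import *
c=grab("scene");s=ctrl.get_state(); p=s["tcp_pos"];R=np.array([.404,-.915,0]);X=np.array([.915,.404,0])
f=cv2.resize(c["frame"][200:310,360:480,::-1],None,fx=6,fy=6,interpolation=cv2.INTER_CUBIC)
for z,col in((.016,(0,0,255)),(.038,(0,255,0))):
  for sg in(-1,1):
    q=np.array([p[0],p[1],z])+sg*R*.024
    u=(proj(c,[q+X*.011,q-X*.011])-[360,200]+.5)*6-.5
    cv2.line(f,tuple(u[0].astype(int)),tuple(u[1].astype(int)),col,1)
cv2.imwrite("pics/z6.png",f)
```

```text
(no output)
```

View pics/z6.png

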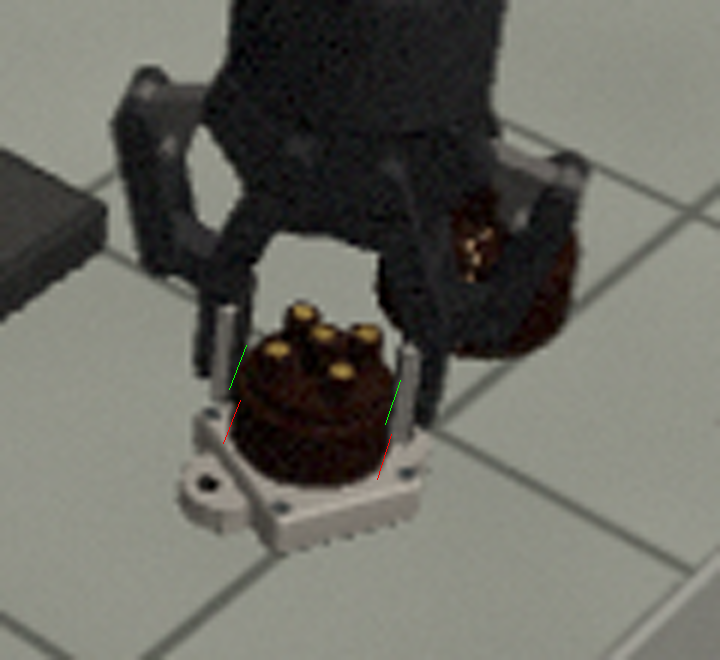

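The pads closed at skirt-top level. Their tips, at crop (235,398) and (393,438), are near z 0.035, which explains the 15 N push on the skirt's ledge. I'll open, go 14 mm lower and close again.

Request:
{"op": "play_rows", "data": {"rows": [[[0, 0, 0, 0, 0, 0], [0, 0, 0, 0, 0, 0]]], "claw": 0.8}}

```text
time_s: 5.9
tcp_pos: [0.4258, 0.1856, 0.0028]
tcp_rot: [-0.0, 0.978, 0.206, 0.0]
wrist_force: [0.7, -0.4, 0.1]
gripper_width: 0.0683
```

Request:
{"op": "play_rows", "data": {"rows": [[[0, 0, -0.005, 0, 0, 0], [0, 0, -0.004, 0, 0, 0], [0, 0, -0.003, 0, 0, 0], [0, 0, 0, 0, 0, 0]]]}}

```text
time_s: 6.3
tcp_pos: [0.4254, 0.1854, -0.0099]
tcp_rot: [0.0, 0.978, 0.206, -0.0]
wrist_force: [-0.4, 0.0, 0.7]
gripper_width: 0.0686
```

Request:
{"op": "play_rows", "data": {"rows": [[[0, 0, 0, 0, 0, 0], [0, 0, 0, 0, 0, 0], [0, 0, 0, 0, 0, 0], [0, 0, 0, 0, 0, 0]]], "claw": 0.4}}

```text
time_s: 6.7
tcp_pos: [0.4256, 0.1855, -0.009]
tcp_rot: [-0.0, 0.978, 0.206, 0.0]
wrist_force: [-1.8, -0.0, 7.8]
gripper_width: 0.0487
```

Run:
```python
from h import *
c=grab("scene")
f=cv2.resize(c["frame"][200:310,360:480,::-1],None,fx=5,fy=5,interpolation=cv2.INTER_CUBIC); cv2.imwrite("pics/z7.png",f)
```

```text
(no output)
```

View pics/z7.png

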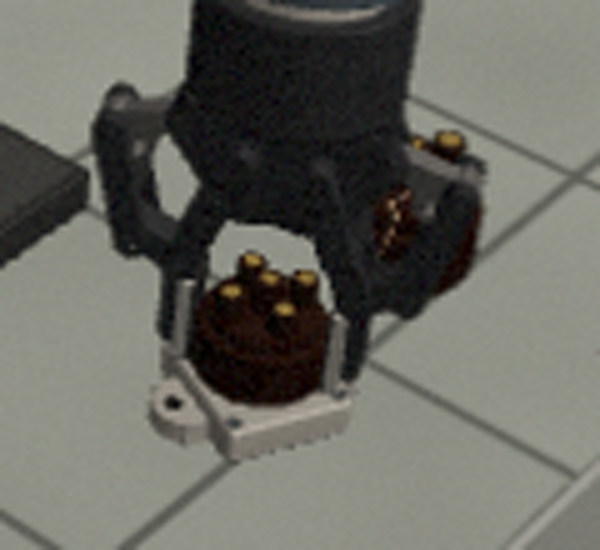

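Width is 48.7 mm with the pads alongside the skirt. I'll lift and check.

Request:
{"op": "play_rows", "data": {"rows": [[[0, 0, 0, 0, 0, 0], [0, 0, 0.005, 0, 0, 0], [0, 0, 0.015, 0, 0, 0], [0, 0, 0.03, 0, 0, 0], [0, 0, 0.03, 0, 0, 0]]], "claw": 0.3}}

```text
time_s: 7.25
tcp_pos: [0.4252, 0.1854, 0.0716]
tcp_rot: [0.0, 0.978, 0.206, -0.001]
wrist_force: [0.3, -0.1, -1.2]
gripper_width: 0.0487
```

Run:
```python
from h import *
c=grab("scene")
s=ctrl.get_state(); print(s["tcp_pos"].round(4),s["time_s"],s["wrist_force"].round(2),s["gripper_width"])
f=cv2.resize(c["frame"][160:310,360:480,::-1],None,fx=4,fy=4,interpolation=cv2.INTER_CUBIC); cv2.imwrite("pics/z8.png",f)
```

```text
[0.4271 0.186  0.0756] 7.3 [3.31 1.39 5.11] 0.04831731985360027
```

View pics/z8.png

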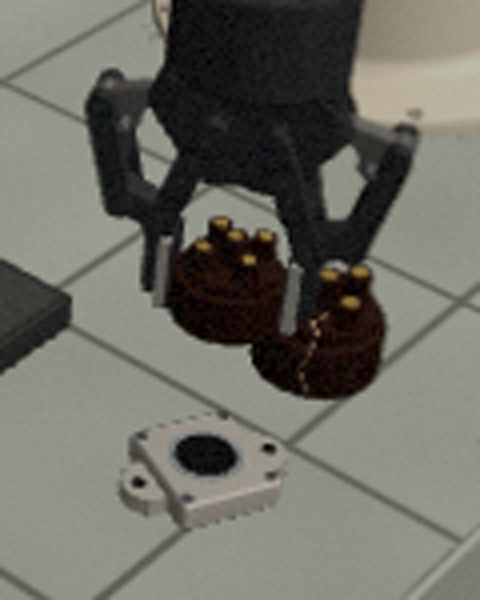

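The cap is held, and the end plate at crop (205,470) is undisturbed. Carrying the cap to the bin.

Request:
{"op": "play_rows", "data": {"rows": [[[0, 0, 0.03, 0, 0, 0], [0.01, 0.025, 0.02, 0, 0, 0], [0.015, 0.04, 0, 0, 0, 0], [0.015, 0.04, 0, 0, 0, 0], [0.015, 0.04, 0, 0, 0, 0]]]}}

```text
time_s: 7.8
tcp_pos: [0.4811, 0.3321, 0.1212]
tcp_rot: [-0.0, 0.978, 0.206, 0.0]
wrist_force: [0.8, -0.6, -1.2]
gripper_width: 0.0485
```

Request:
{"op": "play_rows", "data": {"rows": [[[0.015, 0.035, 0, 0, 0, 0], [0.01, 0.03, 0, 0, 0, 0], [0, 0, 0, 0, 0, 0]]]}}

```text
time_s: 8.1
tcp_pos: [0.5066, 0.399, 0.1206]
tcp_rot: [-0.001, 0.978, 0.207, 0.001]
wrist_force: [0.8, 0.4, -1.2]
gripper_width: 0.0482
```

Request:
{"op": "play_rows", "data": {"rows": [[[0, -0.004, -0.03, 0, 0, 0], [0, 0, -0.03, 0, 0, 0], [0, 0, -0.03, 0, 0, 0], [0, 0, -0.012, 0, 0, 0], [0, 0, 0, 0, 0, 0]]]}}

```text
time_s: 8.6
tcp_pos: [0.5047, 0.3907, 0.0174]
tcp_rot: [0.001, 0.978, 0.206, -0.001]
wrist_force: [-0.2, -0.9, 0.5]
gripper_width: 0.0483
```

Request:
{"op": "play_rows", "data": {"rows": [[[0, 0, 0, 0, 0, 0], [0, 0, 0, 0, 0, 0], [0, 0, 0, 0, 0, 0]]], "claw": 0.8}}

```text
time_s: 8.9
tcp_pos: [0.5064, 0.392, 0.02]
tcp_rot: [-0.0, 0.978, 0.206, 0.001]
wrist_force: [0.1, -0.3, 0.6]
gripper_width: 0.0682
```

Request:
{"op": "play_rows", "data": {"rows": [[[0, 0, 0.04, 0, 0, 0], [0, 0, 0.045, 0, 0, 0], [0, 0, 0.045, 0, 0, 0], [0.01, -0.03, 0.01, 0, 0, 0], [0.02, -0.045, 0, 0, 0, 0]]]}}

```text
time_s: 9.4
tcp_pos: [0.5365, 0.3182, 0.1623]
tcp_rot: [-0.001, 0.978, 0.208, 0.003]
wrist_force: [1.6, -0.4, -1.1]
gripper_width: 0.0683
```

Run:
```python
from h import *
c=grab("scene","b1"); t=grab("top","b1t")
s=ctrl.get_state(); print(s["tcp_pos"].round(4),s["time_s"],s["wrist_force"].round(2),s["gripper_width"])
```

```text
[0.538  0.3125 0.1602] 9.5 [-1.01  1.27 -0.52] 0.06859775600758865
```

View pics/b1.png

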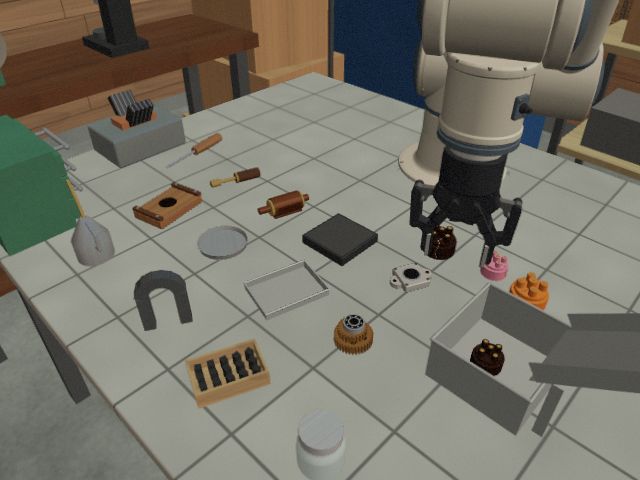

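View pics/b1t.png

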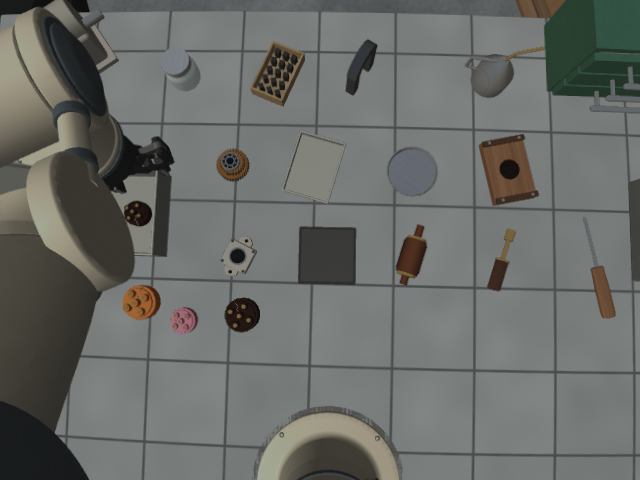

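The cap stands upright in the bin at scene (487,357), top (138,213). I'll compare where it landed with where I released it, as a check on the readout in x and y.

Run:
```python
from h import *
c=grab("scene"); t=grab("top")
print("cap top-cam",pix2w(t,[[137.5,213]],.035).round(4), "scene",pix2w(c,[[487.5,357]],.025).round(4))
s=ctrl.get_state(); p=s["tcp_pos"]; print(p.round(4))
for n,cc in(("s",c),("t",t)):
    for dz in(-.017,.03,.05): print(n,dz,proj(cc,[p+[0,0,dz]]).round(1).tolist())
f=cv2.resize(t["frame"][110:240,90:190,::-1],None,fx=5,fy=5,interpolation=cv2.INTER_CUBIC); cv2.imwrite("pics/g1.png",f)
f=cv2.resize(c["frame"][120:280,390:540,::-1],None,fx=4,fy=4,interpolation=cv2.INTER_CUBIC)[:600]; cv2.imwrite("pics/g2.png",f)
```

```text
cap top-cam [[0.5048 0.3822 0.035 ]] scene [[0.512  0.3937 0.025 ]]
[0.5363 0.3157 0.1595]
s -0.017 [[447.1, 284.1]]
s 0.03 [[452.0, 258.9]]
s 0.05 [[454.2, 247.5]]
t -0.017 [[151.3, 186.2]]
t 0.03 [[140.4, 180.1]]
t 0.05 [[135.4, 177.3]]
```

View pics/g1.png

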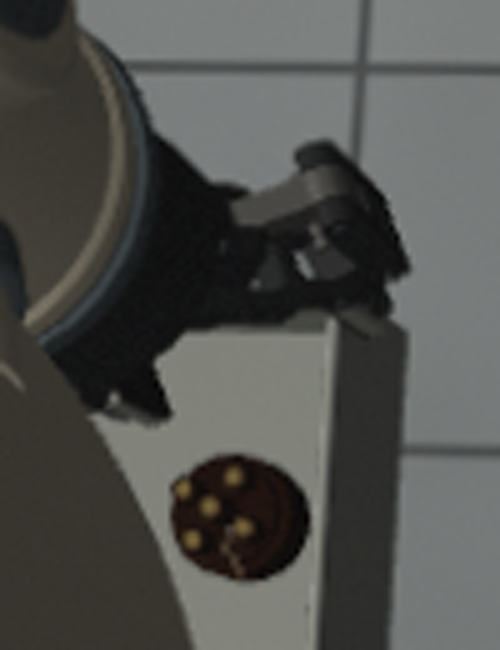

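View pics/g2.png

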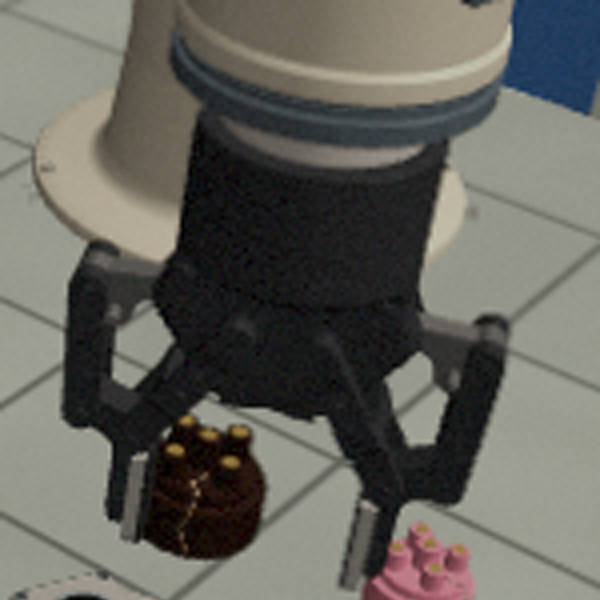

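The cap landed at about (0.508, 0.388), matching the release point. So x and y are sound, and the tips stand about 33 mm above the reported z. Next is the bearing.

Request:
{"op": "play_rows", "data": {"rows": [[[0.025, -0.035, 0, 0, 0, 0], [0.025, -0.037, -0.01, 0, 0, 0], [0.024, -0.038, -0.03, 0, 0, 0], [0, 0, -0.04, 0, 0, 0], [0, 0, 0, 0, 0, 0]]], "claw": 0.8}}

```text
time_s: 10.1
tcp_pos: [0.6052, 0.2087, 0.0767]
tcp_rot: [-0.0, 0.979, 0.206, -0.004]
wrist_force: [-0.8, 0.1, -1.0]
gripper_width: 0.0686
```

Request:
{"op": "play_rows", "data": {"rows": [[[0, 0, -0.03, 0, 0, 0], [0, 0, -0.02, 0, 0, 0], [0, 0, -0.01, 0, 0, 0], [0, 0, 0, 0, 0, 0]]], "claw": 0.6}}

```text
time_s: 10.5
tcp_pos: [0.6073, 0.2105, 0.021]
tcp_rot: [-0.0, 0.978, 0.207, -0.001]
wrist_force: [0.2, -0.0, 0.5]
gripper_width: 0.0513
```

```bash
cat > v.py <<'E'
from h import *
import sys
n,x0,y0,x1,y1,s=sys.argv[1],*map(int,sys.argv[2:6]),float(sys.argv[6])
out=sys.argv[7]
c=grab(n); st=ctrl.get_state(); print(st["tcp_pos"].round(4),round(st["time_s"],2),st["wrist_force"].round(1),round(st["gripper_width"],4))
cv2.imwrite(f"pics/{out}.png",cv2.resize(c["frame"][y0:y1,x0:x1,::-1],None,fx=s,fy=s,interpolation=cv2.INTER_CUBIC))
E
python3 v.py scene 290 230 420 370 4.2 br1
```

```text
[0.608  0.2104 0.0219] 10.55 [-0.7  0.1 -0. ] 0.0514
```

View pics/br1.png

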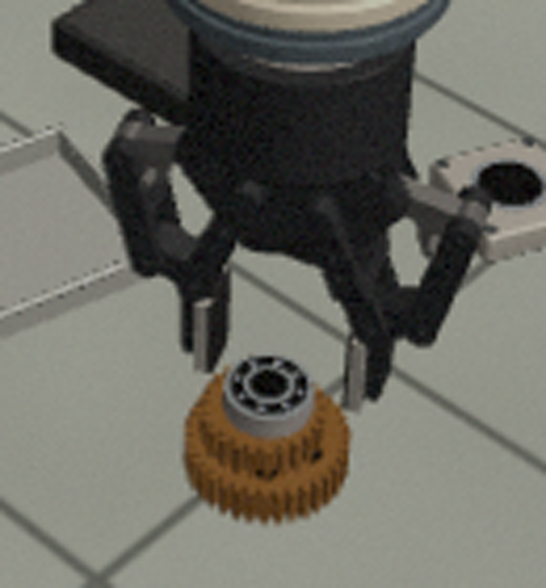

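Request:
{"op": "play_rows", "data": {"rows": [[[0.0025, -0.005, 0, 0, 0, 0], [0, 0, -0.008, 0, 0, 0], [0, 0, -0.006, 0, 0, 0], [0, 0, 0, 0, 0, 0]]]}}

```text
time_s: 10.95
tcp_pos: [0.6099, 0.2042, 0.006]
tcp_rot: [-0.0, 0.978, 0.206, -0.001]
wrist_force: [-0.5, 0.3, -0.1]
gripper_width: 0.0513
```

```bash
cat > ov.py <<'E'
from h import *
import sys
# draw predicted tip edges at given world z (list) for current pose/width
x0,y0,x1,y1,s=*map(int,sys.argv[1:5]),float(sys.argv[5]); out=sys.argv[6]; zs=[float(a) for a in sys.argv[7:]]
c=grab("scene"); st=ctrl.get_state(); p=st["tcp_pos"]; w=st["gripper_width"]; print(p.round(4),round(st["time_s"],2),st["wrist_force"].round(1),round(w,4))
q=st["tcp_rot"]; from scipy.spatial.transform import Rotation as Ro
M=Ro.from_quat([q[1],q[2],q[3],q[0]]).as_matrix(); X,Y=M[:,0],M[:,1]; print("jaw deg",np.degrees(np.arctan2(Y[1],Y[0])).round(2))
f=cv2.resize(c["frame"][y0:y1,x0:x1,::-1],None,fx=s,fy=s,interpolation=cv2.INTER_CUBIC)
cols=[(0,0,255),(0,255,0),(255,0,0)]
for z,col in zip(zs,cols):
  for sg in(-1,1):
    k=np.array([p[0],p[1],z])+sg*Y*w/2
    u=(proj(c,[k+X*.011,k-X*.011])-[x0,y0]+.5)*s-.5
    cv2.line(f,tuple(u[0].astype(int)),tuple(u[1].astype(int)),col,1)
cv2.imwrite(f"pics/{out}.png",f)
E
python3 ov.py 300 260 400 360 6 br2 .030 .041
```

```text
[0.61   0.2042 0.0064] 11.0 [ 1.   0.5 -0.7] 0.0511
jaw deg -66.18
```

View pics/br2.png

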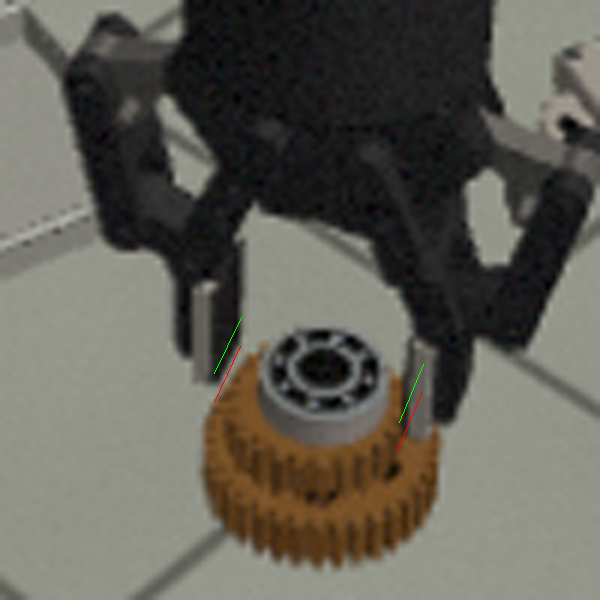

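Request:
{"op": "play_rows", "data": {"rows": [[[0, 0, 0, 0, 0, 0], [0, 0, 0, 0, 0, 0], [0, 0, 0, 0, 0, 0], [0, 0, 0, 0, 0, 0]]], "claw": 0.25}}

```text
time_s: 11.4
tcp_pos: [0.6105, 0.2044, 0.0073]
tcp_rot: [0.0, 0.978, 0.206, 0.0]
wrist_force: [-1.7, -0.8, 5.8]
gripper_width: 0.0323
```

```bash
python3 ov.py 300 260 400 360 6 br3 .030 .041
```

```text
[0.6105 0.2044 0.0074] 11.45 [-1.8 -0.2  5.7] 0.0321
jaw deg -66.17
```

View pics/br3.png

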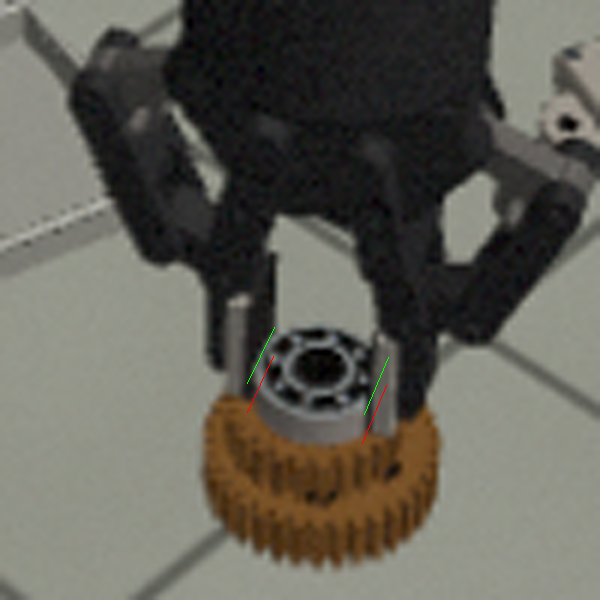

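Request:
{"op": "play_rows", "data": {"rows": [[[0, 0, 0.004, 0, 0, 0], [0, 0, 0.008, 0, 0, 0], [0, 0, 0.008, 0, 0, 0], [0, 0, 0, 0, 0, 0]]], "claw": 0.2}}

```text
time_s: 11.85
tcp_pos: [0.6113, 0.2046, 0.0285]
tcp_rot: [-0.0, 0.978, 0.206, 0.001]
wrist_force: [-0.3, -0.2, -1.2]
gripper_width: 0.0321
```

```bash
python3 v.py scene 300 250 400 360 5 br4
```

```text
[0.6109 0.2045 0.0278] 11.9 [-0.8  0.3 -1.3] 0.0324
```

View pics/br4.png

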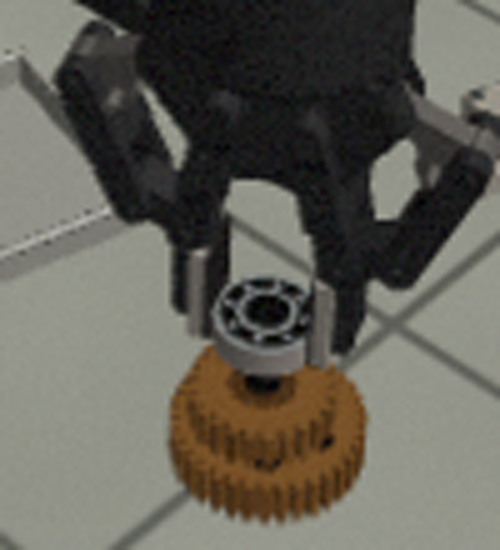

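The bearing is held level, and the small gear stayed. Carrying it to the dish.

Request:
{"op": "play_rows", "data": {"rows": [[[0, -0.01, 0.02, 0, 0, 0], [0, -0.03, 0.015, 0, 0, 0], [0, -0.04, 0, 0, 0, 0], [-0.001, -0.045, 0, 0, 0, 0], [-0.001, -0.045, 0, 0, 0, 0]]]}}

```text
time_s: 12.4
tcp_pos: [0.6082, 0.033, 0.0619]
tcp_rot: [0.0, 0.978, 0.207, 0.0]
wrist_force: [0.6, -0.3, -0.9]
gripper_width: 0.032
```

Request:
{"op": "play_rows", "data": {"rows": [[[-0.001, -0.045, 0, 0, 0, 0], [-0.001, -0.045, 0, 0, 0, 0], [-0.001, -0.045, 0, 0, 0, 0], [0, -0.035, 0, 0, 0, 0], [0, -0.018, 0, 0, 0, 0]]]}}

```text
time_s: 12.9
tcp_pos: [0.6052, -0.1566, 0.0618]
tcp_rot: [0.0, 0.979, 0.205, 0.0]
wrist_force: [0.0, 0.8, 0.1]
gripper_width: 0.0324
```

Request:
{"op": "play_rows", "data": {"rows": [[[0, 0, -0.015, 0, 0, 0], [0, 0, -0.02, 0, 0, 0], [0, 0, -0.02, 0, 0, 0], [0, 0, 0, 0, 0, 0]]]}}

```text
time_s: 13.3
tcp_pos: [0.6038, -0.1526, 0.0046]
tcp_rot: [-0.001, 0.978, 0.207, -0.002]
wrist_force: [-0.7, 1.2, -0.8]
gripper_width: 0.032
```

```bash
python3 v.py scene 180 170 280 280 5 br5
```

```text
[ 0.6046 -0.1528  0.006 ] 13.35 [ 0.   0.6 -0.5] 0.032
```

View pics/br5.png

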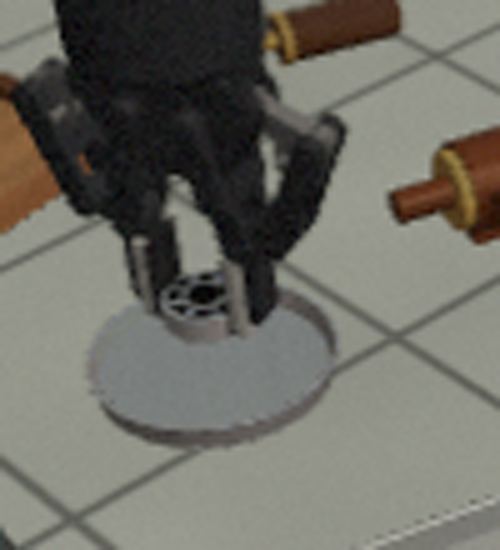

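Request:
{"op": "play_rows", "data": {"rows": [[[0, 0, -0.01, 0, 0, 0], [0, 0, -0.008, 0, 0, 0], [0, 0, -0.003, 0, 0, 0], [0, 0, -0.001, 0, 0, 0], [0, 0, 0, 0, 0, 0]]]}}

```text
time_s: 13.85
tcp_pos: [0.6054, -0.1537, -0.0151]
tcp_rot: [0.0, 0.978, 0.206, 0.0]
wrist_force: [-0.2, -0.8, -0.0]
gripper_width: 0.032
```

Request:
{"op": "play_rows", "data": {"rows": [[[0, 0, -0.001, 0, 0, 0], [0, 0, -0.001, 0, 0, 0], [0, 0, 0, 0, 0, 0]]]}}

```text
time_s: 14.15
tcp_pos: [0.6054, -0.1536, -0.0171]
tcp_rot: [0.0, 0.978, 0.206, -0.0]
wrist_force: [-0.3, 0.2, -0.6]
gripper_width: 0.0319
```

Request:
{"op": "play_rows", "data": {"rows": [[[0, 0, -0.001, 0, 0, 0], [0, 0, -0.001, 0, 0, 0], [0, 0, -0.001, 0, 0, 0], [0, 0, 0, 0, 0, 0]]]}}

```text
time_s: 14.55
tcp_pos: [0.6054, -0.1536, -0.0197]
tcp_rot: [0.0, 0.978, 0.206, 0.0]
wrist_force: [-2.3, 0.8, 8.2]
gripper_width: 0.0328
```

```bash
python3 v.py scene 180 170 280 280 5 br6
```

```text
[ 0.6054 -0.1537 -0.0197] 14.6 [-1.4  0.9  8.2] 0.0319
```

View pics/br6.png

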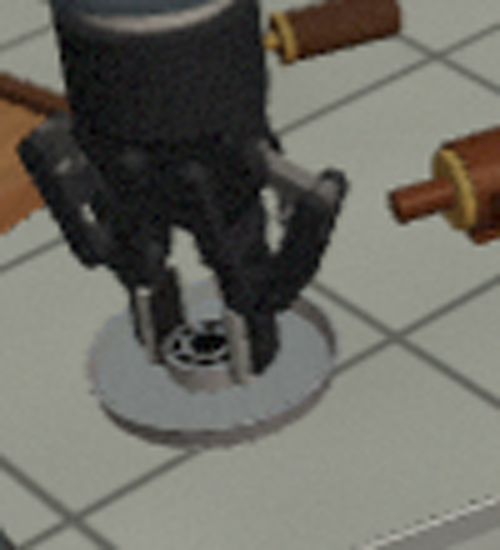

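There was contact at 8 N, right at the predicted height. Releasing and going back for the small gear.

Request:
{"op": "play_rows", "data": {"rows": [[[0, 0, 0, 0, 0, 0], [0, 0, 0, 0, 0, 0], [0, 0, 0.01, 0, 0, 0], [0, 0, 0.02, 0, 0, 0], [0, 0, 0.03, 0, 0, 0]]], "claw": 0.6}}

```text
time_s: 15.1
tcp_pos: [0.6045, -0.1533, 0.0399]
tcp_rot: [-0.001, 0.978, 0.206, -0.001]
wrist_force: [0.8, 0.5, -0.8]
gripper_width: 0.0513
```

Request:
{"op": "play_rows", "data": {"rows": [[[0, 0.02, 0.03, 0, 0, 8.5], [0, 0.045, 0.01, 0, 0, 8.5], [0, 0.045, 0, 0, 0, 8.5], [0, 0.045, 0, 0, 0, 8.5], [0, 0.045, 0, 0, 0, 8.5]]], "claw": 0.9}}

```text
time_s: 15.6
tcp_pos: [0.6053, 0.048, 0.0808]
tcp_rot: [0.0, 0.836, 0.549, 0.0]
wrist_force: [0.4, -0.2, 0.0]
gripper_width: 0.0773
```

```bash
python3 v.py scene 180 150 430 370 3 br7; python3 v.py top 370 120 460 220 5 br7t
```

```text
[0.6048 0.0542 0.0807] 15.65 [-2.4  8.5 -0.1] 0.0772
[0.605  0.0513 0.0806] 15.7 [ 0.2 -2.1 -0.4] 0.0767
```

View pics/br7.png

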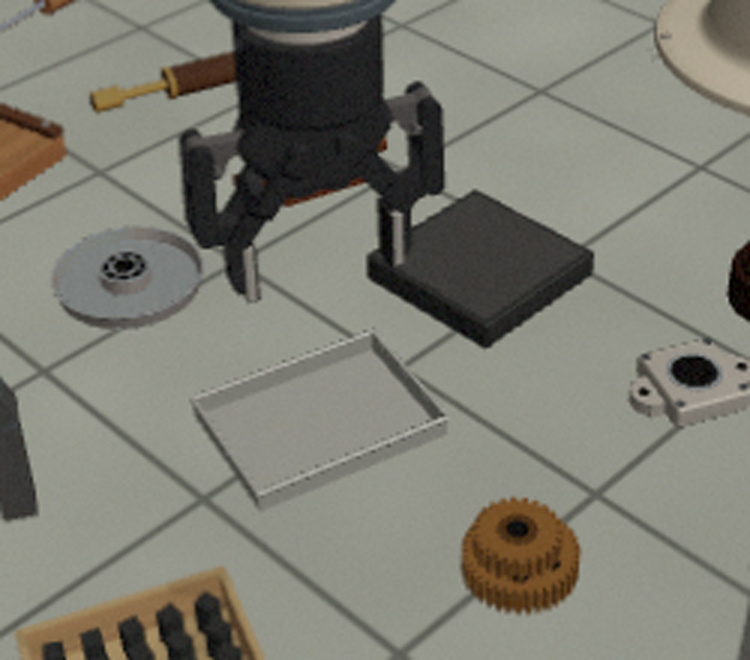

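View pics/br7t.png

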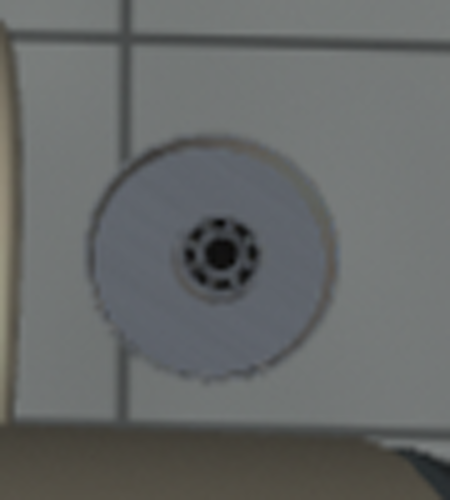

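The bearing lies flat in the dish at top crop (217,258). Now I'll re-measure the small gear without the bearing on it.

Run:
```python
from h import *
t=grab("top"); c=grab("scene"); s=ctrl.get_state(); print(s["joint_pos"].round(2),s["tcp_pos"].round(4))
for k,cc in(("top",t),("scene",c)):
    f=cv2.resize(cc["frame"][:,:,::-1],None,fx=6,fy=6,interpolation=cv2.INTER_CUBIC)
    for n,p,z,col in(("small_gear",[.611,.2055,0],.016,(0,0,255)),("large_gear",[.6115,.2055,0],0,(255,0,0))):
        h=cv2.convexHull(proj(cc,place(n,p,z)).astype(np.float32)); cv2.polylines(f,[np.round((h+.5)*6).astype(int)],True,col,1)
    u=(proj(cc,[[.611,.2055,.03]])[0]*6).astype(int); a=f[u[1]-200:u[1]+200,u[0]-200:u[0]+200]; cv2.circle(a,(200,200),2,(0,255,0),-1); cv2.imwrite(f"pics/sg_{k}.png",a)
a=np.hstack([cv2.imread("pics/sg_top.png"),cv2.imread("pics/sg_scene.png")]); cv2.imwrite("pics/sg.png",a)
```

```text
[-0.02  0.61  1.53 -0.    1.    0.39] [0.6054 0.0473 0.0804]
```

View pics/sg.png

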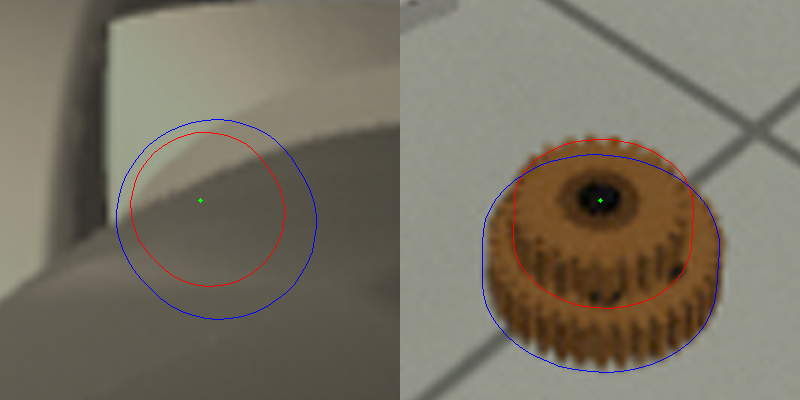

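In the scene crop, the fitted outlines of the small gear (red) and large gear (blue) match. Going to (0.611, 0.2055).

Request:
{"op": "play_rows", "data": {"rows": [[[0.002, 0.04, 0, 0, 0, 8.5], [0.002, 0.045, 0, 0, 0, 0], [0.002, 0.045, -0.01, 0, 0, 0], [0, 0.025, -0.03, 0, 0, 0], [0, 0, 0, 0, 0, 0]]]}}

```text
time_s: 16.3
tcp_pos: [0.6098, 0.2028, 0.037]
tcp_rot: [-0.001, 0.794, 0.608, -0.002]
wrist_force: [-0.7, -0.6, -1.0]
gripper_width: 0.0767
```

Request:
{"op": "play_rows", "data": {"rows": [[[0, 0, -0.015, 0, 0, 0], [0, 0, -0.01, 0, 0, 0], [0, 0, 0, 0, 0, 0], [0, 0, 0, 0, 0, 0]]]}}

```text
time_s: 16.7
tcp_pos: [0.6117, 0.2004, 0.015]
tcp_rot: [0.0, 0.795, 0.607, -0.0]
wrist_force: [0.4, -0.1, 0.6]
gripper_width: 0.0768
```

```bash
python3 ov.py 300 250 410 360 5.5 sg2 .016 .038
```

```text
[0.6119 0.2006 0.0153] 16.75 [ 0.5 -0.1 -0.3] 0.0768
jaw deg -15.24
```

View pics/sg2.png

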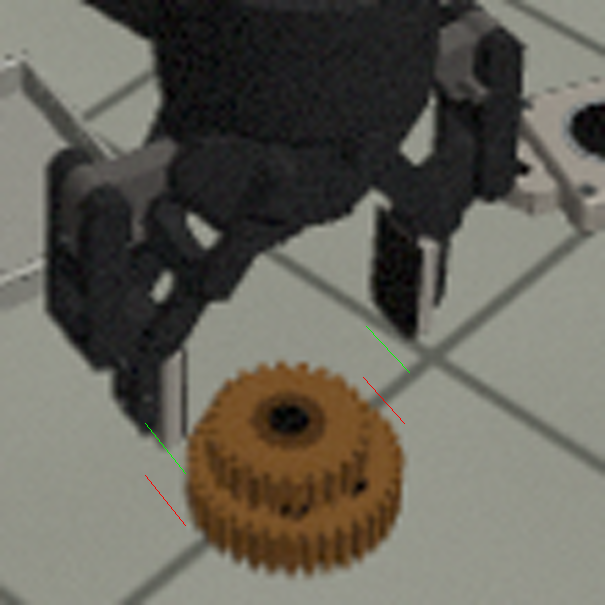

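Request:
{"op": "play_rows", "data": {"rows": [[[-0.001, 0.005, 0, 0, 0, 0], [0, 0, -0.01, 0, 0, 0], [0, 0, -0.007, 0, 0, 0], [0, 0, -0.006, 0, 0, 0], [0, 0, 0, 0, 0, 0]]]}}

```text
time_s: 17.25
tcp_pos: [0.6097, 0.2062, -0.0094]
tcp_rot: [-0.0, 0.794, 0.608, -0.001]
wrist_force: [1.6, -0.6, -0.1]
gripper_width: 0.0769
```

Request:
{"op": "play_rows", "data": {"rows": [[[0, 0, 0, 0, 0, 0], [0, 0, 0, 0, 0, 0], [0, 0, 0, 0, 0, 0], [0, 0, 0, 0, 0, 0]]], "claw": 0.4}}

```text
time_s: 17.65
tcp_pos: [0.6107, 0.2064, -0.0074]
tcp_rot: [0.0, 0.794, 0.608, 0.0]
wrist_force: [-1.6, -0.1, 6.5]
gripper_width: 0.0455
```

```bash
python3 ov.py 300 250 410 360 5.5 sg3 .016 .030
```

```text
[ 0.6107  0.2064 -0.0074] 17.7 [-1.2 -1.1  5.5] 0.0454
jaw deg -15.17
```

View pics/sg3.png

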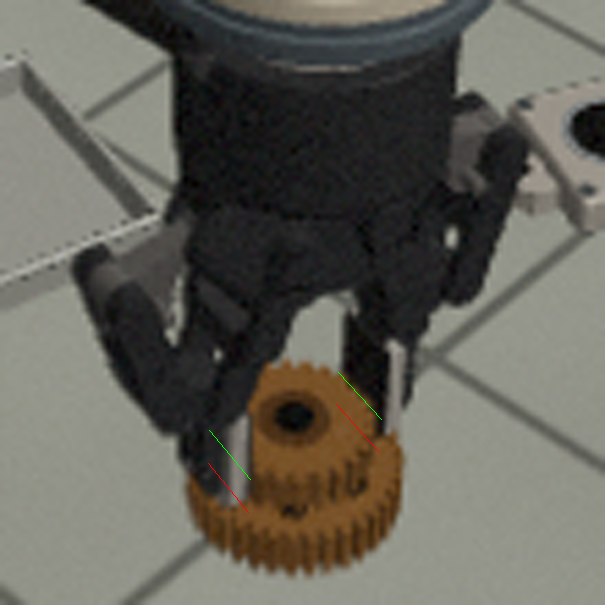

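Request:
{"op": "play_rows", "data": {"rows": [[[0, 0, 0.004, 0, 0, 0], [0, 0, 0.008, 0, 0, 0], [0, 0, 0.01, 0, 0, 0], [0, 0, 0, 0, 0, 0]]], "claw": 0.35}}

```text
time_s: 18.1
tcp_pos: [0.6114, 0.2066, 0.0157]
tcp_rot: [0.001, 0.794, 0.608, 0.001]
wrist_force: [0.3, 0.1, -1.1]
gripper_width: 0.0457
```

```bash
python3 v.py scene 290 240 410 360 5 sg4
```

```text
[0.6111 0.2065 0.015 ] 18.15 [-0.7  0.1 -2.2] 0.0456
```

View pics/sg4.png

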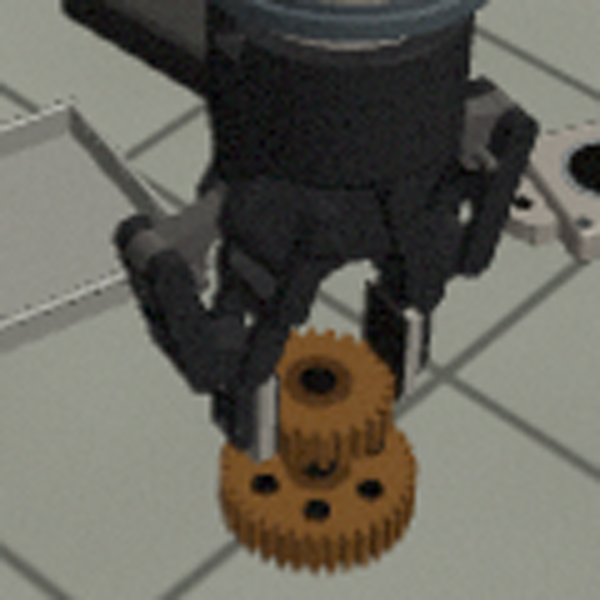

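The small gear is held level, and the large gear has not moved. Moving to the tray.

Request:
{"op": "play_rows", "data": {"rows": [[[0, -0.01, 0.015, 0, 0, 0], [0, -0.03, 0.005, 0, 0, 0], [0, -0.04, 0, 0, 0, 0], [0, -0.04, 0, 0, 0, 0], [0, -0.028, 0, 0, 0, 0]]]}}

```text
time_s: 18.65
tcp_pos: [0.6102, 0.0555, 0.0347]
tcp_rot: [0.0, 0.795, 0.607, 0.0]
wrist_force: [0.3, 0.7, -1.3]
gripper_width: 0.0454
```

Request:
{"op": "play_rows", "data": {"rows": [[[0, -0.014, 0, 0, 0, 0], [0, 0, -0.015, 0, 0, 0], [0, 0, -0.015, 0, 0, 0], [0, 0, 0, 0, 0, 0]]]}}

```text
time_s: 19.05
tcp_pos: [0.6086, 0.0454, 0.0013]
tcp_rot: [-0.001, 0.794, 0.608, -0.002]
wrist_force: [-0.9, -0.8, -1.6]
gripper_width: 0.0458
```

Request:
{"op": "play_rows", "data": {"rows": [[[0, -0.002, -0.008, 0, 0, 0], [0, 0, -0.006, 0, 0, 0], [0, 0, -0.003, 0, 0, 0], [0, 0, -0.001, 0, 0, 0], [0, 0, 0, 0, 0, 0]]]}}

```text
time_s: 19.55
tcp_pos: [0.6104, 0.0425, -0.0141]
tcp_rot: [0.0, 0.794, 0.608, 0.0]
wrist_force: [0.4, 0.4, -1.3]
gripper_width: 0.0454
```

```bash
python3 v.py scene 230 190 340 330 4.2 sg5
```

```text
[ 0.6105  0.0424 -0.014 ] 19.6 [ 1.3  0.1 -0.6] 0.0454
```

View pics/sg5.png

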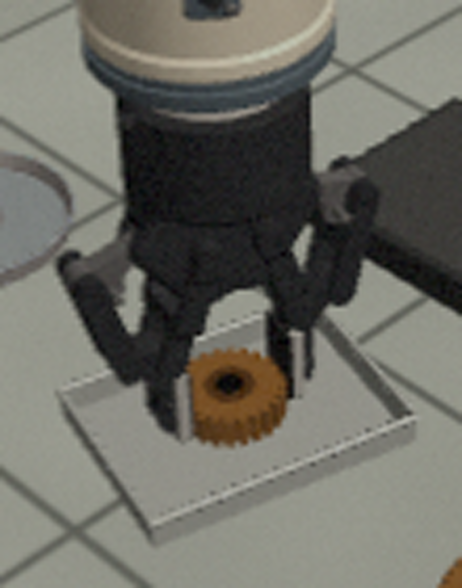

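Request:
{"op": "play_rows", "data": {"rows": [[[0, 0, -0.003, 0, 0, 0], [0, 0, -0.002, 0, 0, 0], [0, 0, -0.001, 0, 0, 0], [0, 0, 0, 0, 0, 0]]]}}

```text
time_s: 20.0
tcp_pos: [0.6103, 0.0424, -0.0203]
tcp_rot: [-0.0, 0.794, 0.608, -0.0]
wrist_force: [0.3, -0.7, -1.1]
gripper_width: 0.0455
```

Request:
{"op": "play_rows", "data": {"rows": [[[0, 0, -0.001, 0, 0, 0], [0, 0, -0.001, 0, 0, 0], [0, 0, 0, 0, 0, 0]]]}}

```text
time_s: 20.3
tcp_pos: [0.6106, 0.0424, -0.0214]
tcp_rot: [0.0, 0.794, 0.608, 0.0]
wrist_force: [-4.9, -0.2, 11.2]
gripper_width: 0.0456
```

Contact at the predicted height again. Releasing, then on to the large gear.

Request:
{"op": "play_rows", "data": {"rows": [[[0, 0, 0, 0, 0, 0], [0, 0, 0, 0, 0, 0], [0, 0, 0.01, 0, 0, 0], [0, 0, 0.025, 0, 0, 0], [0, 0, 0.035, 0, 0, 0]]], "claw": 0.72}}

```text
time_s: 20.8
tcp_pos: [0.6094, 0.0424, 0.048]
tcp_rot: [-0.001, 0.794, 0.608, -0.001]
wrist_force: [-0.1, -1.1, -0.5]
gripper_width: 0.0615
```

Request:
{"op": "play_rows", "data": {"rows": [[[0, 0.03, 0.01, 0, 0, 0], [0, 0.045, 0, 0, 0, 0], [0, 0.045, 0, 0, 0, 0], [0.001, 0.03, -0.01, 0, 0, 0], [0, 0.013, -0.015, 0, 0, 0]]], "claw": 1}}

```text
time_s: 21.3
tcp_pos: [0.612, 0.2083, 0.0339]
tcp_rot: [0.0, 0.794, 0.608, 0.001]
wrist_force: [0.4, -0.1, -0.3]
gripper_width: 0.0854
```

Request:
{"op": "play_rows", "data": {"rows": [[[0, 0, -0.015, 0, 0, 0], [0, 0, 0, 0, 0, 0], [0, 0, 0, 0, 0, 0]]]}}

```text
time_s: 21.6
tcp_pos: [0.6112, 0.2039, 0.0175]
tcp_rot: [-0.0, 0.795, 0.607, -0.001]
wrist_force: [-0.2, -0.2, 0.6]
gripper_width: 0.0853
```

```bash
python3 ov.py 230 230 410 370 4 lg1 .016 .05; python3 v.py top 270 120 370 290 3.5 lg1t
```

```text
[0.6116 0.2041 0.0181] 21.65 [-0.3 -0.5  0.7] 0.0853
jaw deg -15.26
[0.6119 0.2042 0.0184] 21.7 [-0.7 -0.6  1.1] 0.0856
```

View pics/lg1.png

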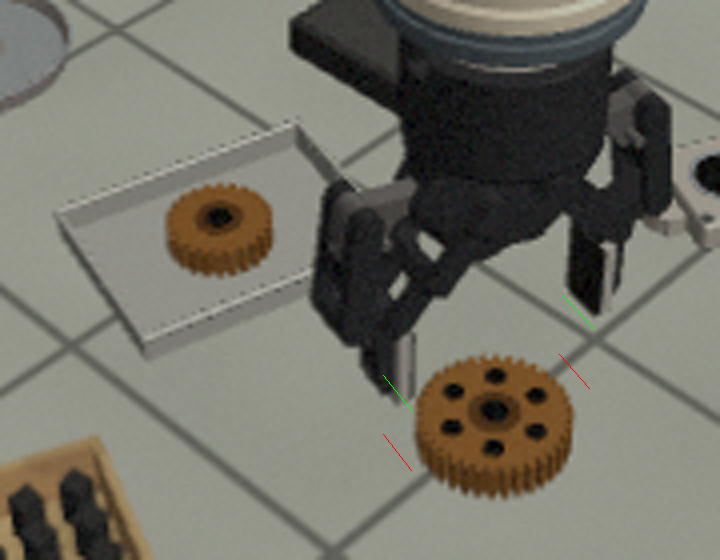

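View pics/lg1t.png

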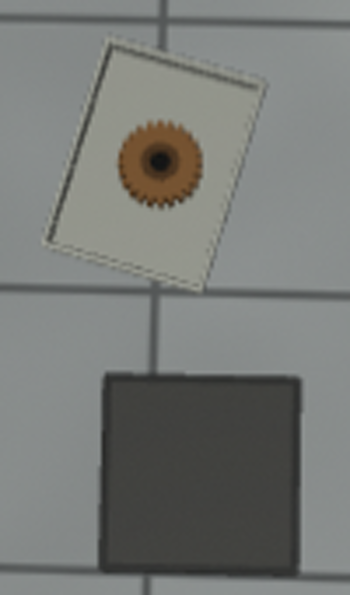

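The small gear is flat in the tray. Lowering around the large gear.

Run:
```python
from h import *
c=grab("scene"); print(pix2w(c,[[353.1,332.2]],.016).round(4), ctrl.get_state()["tcp_pos"].round(4))
```

```text
[[0.6097 0.2057 0.016 ]] [0.612  0.2044 0.0185]
```

Request:
{"op": "play_rows", "data": {"rows": [[[0, 0.001, -0.015, 0, 0, 0], [0, 0, -0.015, 0, 0, 0], [0, 0, -0.009, 0, 0, 0], [0, 0, -0.004, 0, 0, 0], [0, 0, 0, 0, 0, 0]]]}}

```text
time_s: 22.25
tcp_pos: [0.6109, 0.2062, -0.0261]
tcp_rot: [-0.0, 0.794, 0.608, -0.001]
wrist_force: [-0.7, -0.1, 0.4]
gripper_width: 0.0852
```

```bash
python3 ov.py 290 240 410 360 5 lg2 .0 .016
```

```text
[ 0.6112  0.2064 -0.0255] 22.3 [ 0.  -0.8 -0.4] 0.0852
jaw deg -15.17
```

View pics/lg2.png

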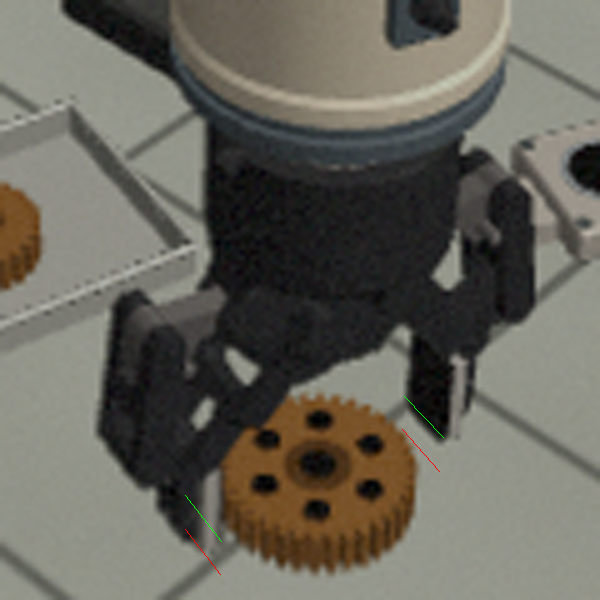

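Request:
{"op": "play_rows", "data": {"rows": [[[0, 0, 0, 0, 0, 0], [0, 0, 0, 0, 0, 0], [0, 0, 0, 0, 0, 0], [0, 0, 0, 0, 0, 0]]], "claw": 0.6}}

```text
time_s: 22.7
tcp_pos: [0.6117, 0.2065, -0.0241]
tcp_rot: [0.0, 0.794, 0.608, 0.0]
wrist_force: [-3.5, -0.6, 8.9]
gripper_width: 0.0619
```

Request:
{"op": "play_rows", "data": {"rows": [[[0, 0, 0.005, 0, 0, 0], [0, 0, 0.008, 0, 0, 0], [0, 0, 0.01, 0, 0, 0], [0, 0, 0, 0, 0, 0]]], "claw": 0.5}}

```text
time_s: 23.1
tcp_pos: [0.6124, 0.2066, -0.0003]
tcp_rot: [0.001, 0.794, 0.608, 0.001]
wrist_force: [0.3, 1.2, -1.9]
gripper_width: 0.0617
```

```bash
python3 ov.py 290 240 410 360 5 lg3 .0 .016
```

```text
[ 0.612   0.2065 -0.0011] 23.15 [-0.5  0.9 -3.5] 0.0616
jaw deg -15.18
```

View pics/lg3.png

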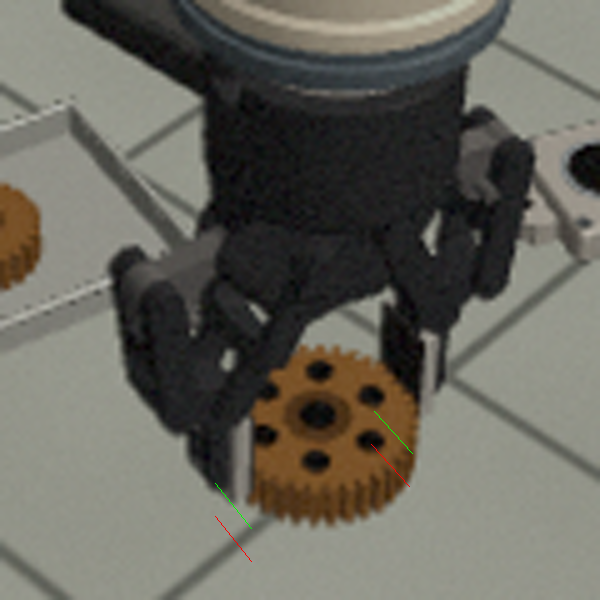

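The large gear is held level. Carrying it to the surface plate.

Request:
{"op": "play_rows", "data": {"rows": [[[-0.005, -0.005, 0.015, 0, 0, 0], [-0.02, -0.022, 0.01, 0, 0, 0], [-0.03, -0.033, 0, 0, 0, 0], [-0.033, -0.035, 0, 0, 0, 0], [-0.033, -0.035, 0, 0, 0, 0]]]}}

```text
time_s: 23.65
tcp_pos: [0.4888, 0.0753, 0.0237]
tcp_rot: [0.0, 0.794, 0.608, 0.0]
wrist_force: [1.2, -2.1, -2.7]
gripper_width: 0.0617
```

Request:
{"op": "play_rows", "data": {"rows": [[[-0.03, -0.033, 0, 0, 0, 0], [-0.02, -0.022, 0, 0, 0, 0], [-0.007, -0.008, 0, 0, 0, 0], [0, 0, 0, 0, 0, 0]]]}}

```text
time_s: 24.05
tcp_pos: [0.4325, 0.0125, 0.0235]
tcp_rot: [-0.0, 0.795, 0.607, -0.0]
wrist_force: [1.2, 0.7, -3.0]
gripper_width: 0.0617
```

```bash
python3 v.py scene 280 150 400 290 4.2 lg4
```

```text
[0.4337 0.0131 0.0234] 24.1 [ 0.5  0.1 -2.5] 0.0618
```

View pics/lg4.png

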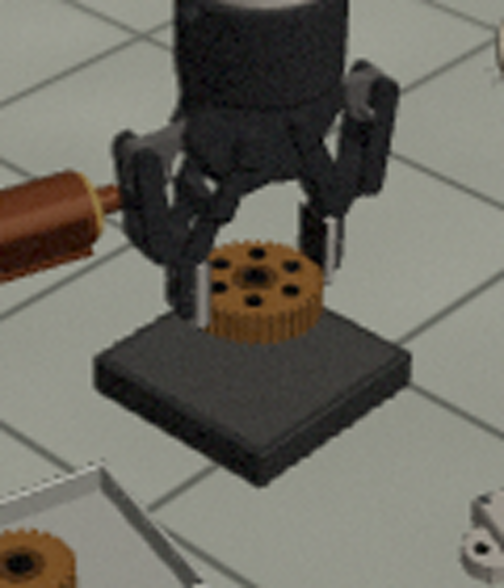

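Request:
{"op": "play_rows", "data": {"rows": [[[0, 0, -0.01, 0, 0, 0], [0, 0, -0.008, 0, 0, 0], [0, 0, -0.004, 0, 0, 0], [0, 0, -0.002, 0, 0, 0], [0, 0, 0, 0, 0, 0]]]}}

```text
time_s: 24.6
tcp_pos: [0.4333, 0.0136, -0.0016]
tcp_rot: [-0.0, 0.794, 0.608, -0.0]
wrist_force: [-0.0, 0.1, -1.9]
gripper_width: 0.0616
```

Request:
{"op": "play_rows", "data": {"rows": [[[0, 0, -0.001, 0, 0, 0], [0, 0, -0.001, 0, 0, 0], [0, 0, -0.001, 0, 0, 0], [0, 0, 0, 0, 0, 0]]]}}

```text
time_s: 25.0
tcp_pos: [0.4335, 0.0133, -0.004]
tcp_rot: [0.0, 0.794, 0.608, 0.0]
wrist_force: [0.8, 0.6, -0.5]
gripper_width: 0.0613
```

Request:
{"op": "play_rows", "data": {"rows": [[[0, 0, -0.001, 0, 0, 0], [0, 0, 0, 0, 0, 0]]]}}

```text
time_s: 25.2
tcp_pos: [0.4336, 0.0133, -0.0042]
tcp_rot: [0.0, 0.794, 0.608, 0.0]
wrist_force: [-4.0, 1.0, 30.4]
gripper_width: 0.0613
```

Seated. Releasing, then turning towards the end plate with the jaw at 62.9°.

Request:
{"op": "play_rows", "data": {"rows": [[[0, 0, 0, 0, 0, 0], [0, 0, 0, 0, 0, 0], [0, 0, 0.01, 0, 0, 0], [0, 0, 0.02, 0, 0, 0], [0, 0, 0.03, 0, 0, 0]]], "claw": 1}}

```text
time_s: 25.7
tcp_pos: [0.4326, 0.0134, 0.0553]
tcp_rot: [-0.001, 0.794, 0.608, -0.001]
wrist_force: [0.2, -0.9, -0.7]
gripper_width: 0.0856
```

Request:
{"op": "play_rows", "data": {"rows": [[[0, 0.02, 0.02, 0, 0, 8.5], [0, 0.025, 0, 0, 0, 8.5], [0, 0.03, 0, 0, 0, 8.5], [0, 0.03, 0, 0, 0, 8.5], [0, 0.025, 0, 0, 0, 8.5]]]}}

```text
time_s: 26.2
tcp_pos: [0.4332, 0.1448, 0.0756]
tcp_rot: [0.0, 0.517, 0.856, 0.0]
wrist_force: [-0.7, -0.3, -0.2]
gripper_width: 0.0854
```

Request:
{"op": "play_rows", "data": {"rows": [[[-0.003, 0.02, 0, 0, 0, 8.5], [-0.003, 0.02, 0, 0, 0, 8.5], [0, 0.004, 0, 0, 0, 8.5], [0, 0, 0, 0, 0, 8.5], [0, 0, 0, 0, 0, 1.6]]]}}

```text
time_s: 26.7
tcp_pos: [0.4272, 0.1876, 0.0754]
tcp_rot: [0.0, 0.232, 0.973, 0.0]
wrist_force: [-0.0, -0.6, -0.2]
gripper_width: 0.0855
```

```bash
python3 ov.py 290 170 460 310 4.2 ep1 .016; python3 v.py top 270 200 370 300 4 ep1t
python3 - <<'E'
from h import *
c=grab("scene"); m=[d["pixels"] for d in ctrl.outline_of("scene","end_plate")][:1]
if m: print(m[0].sum(),fit([c],m,"end_plate",0,[.4278,.187,2.668]))
t=grab("top")
for n in("large_gear",):
    for d in ctrl.outline_of("top",n): ys,xs=np.nonzero(d["pixels"]); print(d["confidence"],len(xs),pix2w(t,[[xs.mean(),ys.mean()]],.036))
E
```

```text
[0.4273 0.1874 0.0753] 26.75 [-0.4  0.4 -1. ] 0.0855
jaw deg 62.98
[0.4274 0.1873 0.0753] 26.8 [ 0.1 -0.4  0.3] 0.0853
871 (array([0.42617867, 0.18595872, 2.73728538]), np.float64(0.11257805384381844))
```

View pics/ep1.png

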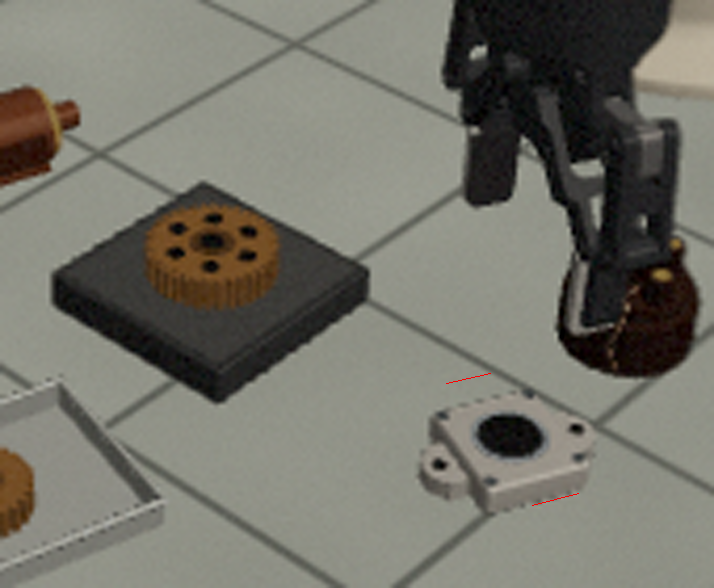

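View pics/ep1t.png

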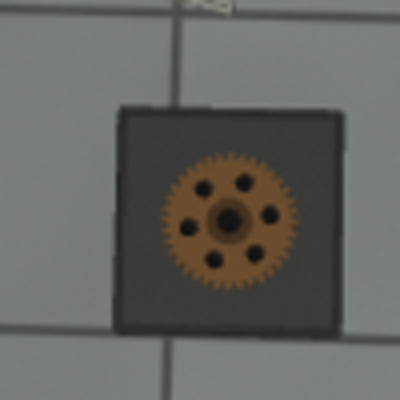

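The large gear is centred on the plate in the top crop (229,221). I'll check the end plate's pose from its holes.

Run:
```python
from h import *
c=grab("scene")
S=4.2
px=lambda a:[290+(a[0]+.5)/S-.5,170+(a[1]+.5)/S-.5]
b=pix2w(c,[px((511,436))],.016)[0]; e=pix2w(c,[px((439,464)),px((577,429))],.010)
print("boss",b.round(4),"ears",e.round(4).tolist(),"mid",e.mean(0).round(4),"yaw",np.degrees(np.arctan2(*(e[1]-e[0])[[1,0]])))
# original top picture
t=cv2.imread("pics/b1t.png"); cc=grab("top")
cv2.imwrite("pics/ep_t.png",cv2.resize(t[225:290,205:270],None,fx=9,fy=9,interpolation=cv2.INTER_CUBIC))
```

```text
boss [0.4268 0.1872 0.016 ] ears [[0.4577, 0.1719, 0.01], [0.3964, 0.202, 0.01]] mid [0.4271 0.1869 0.01  ] yaw 153.81461437274217
```

View pics/ep_t.png

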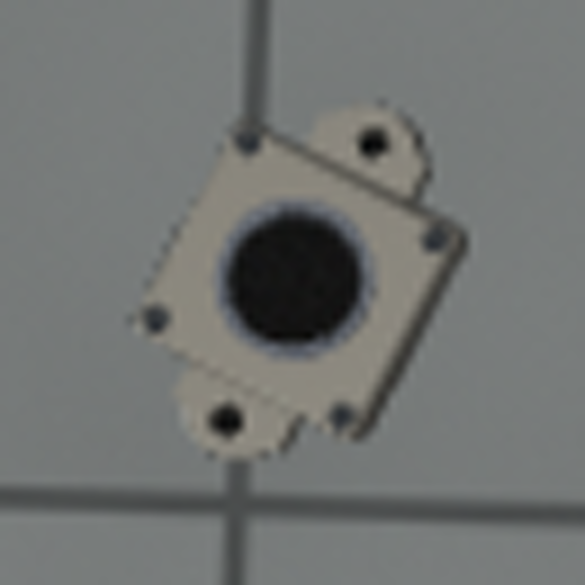

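The pose agrees at (0.427, 0.187) and 153.5°. Lowering.

Request:
{"op": "play_rows", "data": {"rows": [[[0, 0, -0.03, 0, 0, 0], [0, 0, -0.035, 0, 0, 0], [0, 0, -0.02, 0, 0, 0], [0, 0, -0.01, 0, 0, 0], [0, 0, 0, 0, 0, 0]]]}}

```text
time_s: 27.6
tcp_pos: [0.4269, 0.1872, -0.0209]
tcp_rot: [-0.001, 0.234, 0.972, -0.0]
wrist_force: [0.1, -0.1, -0.0]
gripper_width: 0.0853
```

```bash
python3 ov.py 350 200 470 320 5 ep2 0 .016
```

```text
[ 0.4273  0.1873 -0.0201] 27.65 [-0.1  0.4 -0.3] 0.0849
jaw deg 62.9
```

View pics/ep2.png

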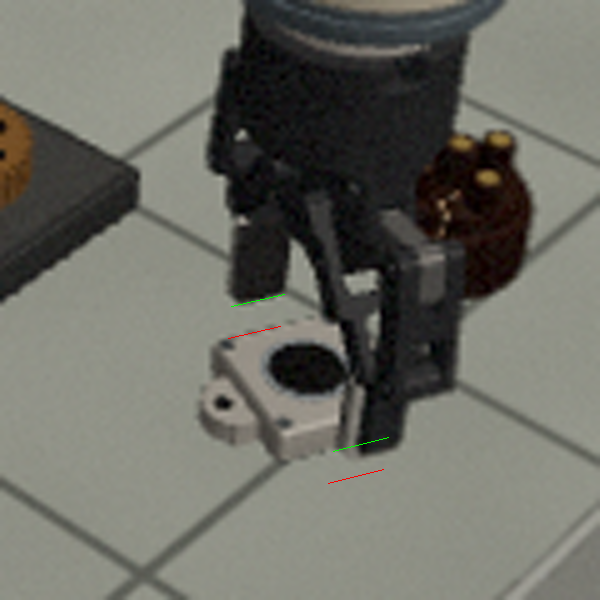

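Request:
{"op": "play_rows", "data": {"rows": [[[0, 0, -0.004, 0, 0, 0], [0, 0, -0.003, 0, 0, 0], [0, 0, 0, 0, 0, 0]]]}}

```text
time_s: 27.95
tcp_pos: [0.4276, 0.1874, -0.0269]
tcp_rot: [0.0, 0.234, 0.972, 0.0]
wrist_force: [-0.1, 0.2, 0.5]
gripper_width: 0.0852
```

Request:
{"op": "play_rows", "data": {"rows": [[[0, 0, 0, 0, 0, 0], [0, 0, 0, 0, 0, 0], [0, 0, 0, 0, 0, 0], [0, 0, 0, 0, 0, 0]]], "claw": 0.5}}

```text
time_s: 28.35
tcp_pos: [0.4276, 0.1874, -0.0265]
tcp_rot: [0.0, 0.234, 0.972, 0.0]
wrist_force: [-1.8, -0.6, 16.2]
gripper_width: 0.0549
```

Request:
{"op": "play_rows", "data": {"rows": [[[0, 0, 0.005, 0, 0, 0], [0, 0, 0.008, 0, 0, 0], [0, 0, 0.01, 0, 0, 0], [0, 0, 0, 0, 0, 0]]], "claw": 0.45}}

```text
time_s: 28.75
tcp_pos: [0.428, 0.1876, -0.0028]
tcp_rot: [0.001, 0.234, 0.972, 0.0]
wrist_force: [0.8, 0.2, -1.3]
gripper_width: 0.0546
```

```bash
python3 ov.py 350 200 470 320 5 ep3 0 .016
```

```text
[ 0.4279  0.1875 -0.0033] 28.8 [ 0.5  0.8 -1.5] 0.0548
jaw deg 62.92
```

View pics/ep3.png

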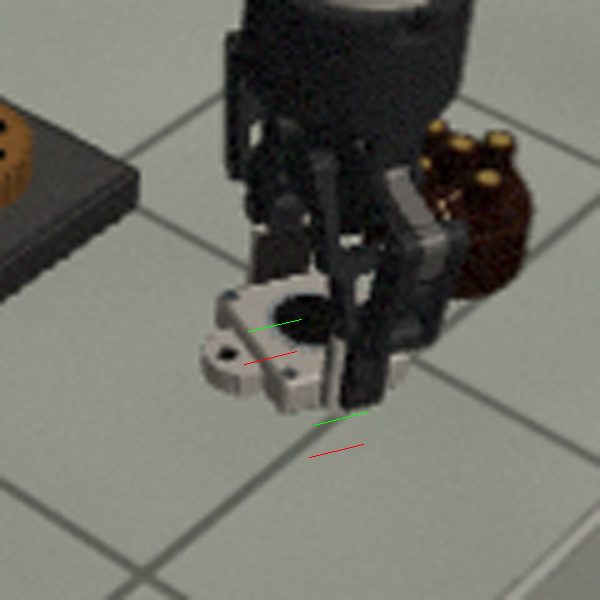

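The end plate is held level. Raising it and carrying it to the press block, turning by 41° on the way.

Request:
{"op": "play_rows", "data": {"rows": [[[0, 0, 0.025, 0, 0, 0], [0.005, 0, 0.035, 0, 0, 0], [0.012, -0.02, 0.01, 0, 0, 4], [0.02, -0.035, 0, 0, 0, 4], [0.02, -0.04, 0, 0, 0, 4]]]}}

```text
time_s: 29.3
tcp_pos: [0.4851, 0.0918, 0.0663]
tcp_rot: [0.001, 0.129, 0.992, 0.0]
wrist_force: [0.9, 0.9, -1.6]
gripper_width: 0.0547
```

Request:
{"op": "play_rows", "data": {"rows": [[[0.02, -0.042, 0, 0, 0, 4], [0.02, -0.042, 0, 0, 0, 4], [0.02, -0.042, 0, 0, 0, 4], [0.02, -0.042, 0, 0, 0, 4], [0.01, -0.043, 0, 0, 0, 4]]]}}

```text
time_s: 29.8
tcp_pos: [0.5756, -0.1207, 0.0657]
tcp_rot: [0.0, -0.044, 0.999, -0.0]
wrist_force: [0.7, 0.6, -1.1]
gripper_width: 0.0547
```

Request:
{"op": "play_rows", "data": {"rows": [[[0.01, -0.045, 0, 0, 0, 4], [0.01, -0.045, 0, 0, 0, 4], [0.008, -0.04, 0, 0, 0, 1], [0.005, -0.03, 0, 0, 0, 0], [0, 0, 0, 0, 0, 0]]]}}

```text
time_s: 30.3
tcp_pos: [0.6077, -0.2827, 0.0654]
tcp_rot: [0.0, -0.12, 0.993, -0.001]
wrist_force: [0.5, -0.3, -1.5]
gripper_width: 0.0547
```

Request:
{"op": "play_rows", "data": {"rows": [[[0.004, -0.03, 0, 0, 0, 0], [0, -0.02, -0.005, 0, 0, 0], [0, -0.007, -0.01, 0, 0, 0], [0, 0, -0.015, 0, 0, 0], [0, 0, 0, 0, 0, 0]]]}}

```text
time_s: 30.8
tcp_pos: [0.6096, -0.3337, 0.0327]
tcp_rot: [-0.002, -0.121, 0.993, 0.002]
wrist_force: [-1.1, 0.9, -1.5]
gripper_width: 0.0544
```

```bash
python3 ov.py 110 110 230 240 4.5 ep4 .02; python3 v.py top 450 100 560 230 4 ep4t
```

```text
[ 0.6103 -0.3339  0.034 ] 30.85 [ 0.3  1.1 -0.8] 0.0548
jaw deg 103.95
[ 0.6109 -0.3342  0.035 ] 30.9 [-0.1 -0.3 -1.1] 0.055
```

View pics/ep4.png

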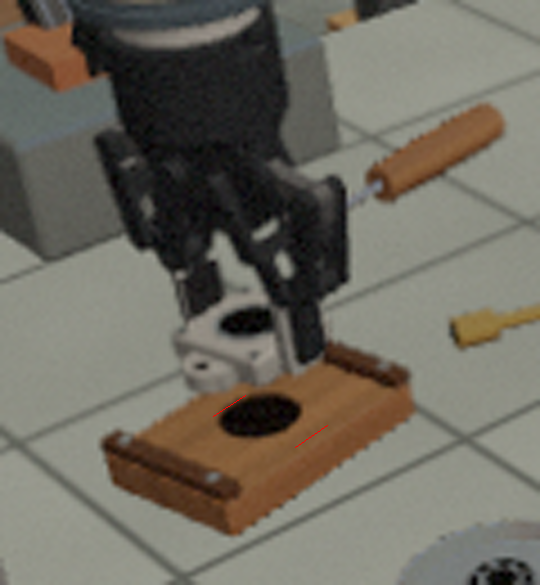

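View pics/ep4t.png

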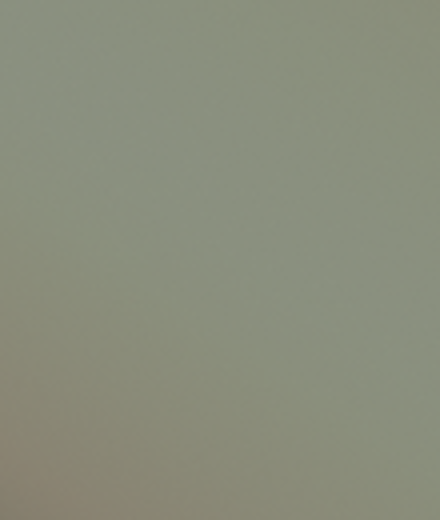

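Run:
```python
from h import *
c=grab("scene"); print("mark",pix2w(c,[[167.3,202.0]],.02).round(4)); S=4.5
px=lambda a:[110+(a[0]+.5)/S-.5,110+(a[1]+.5)/S-.5]
print("boss",pix2w(c,[px((246,321))],.035+.0265+.016).round(4)); print(ctrl.get_state()["tcp_pos"])
```

```text
mark [[ 0.6114 -0.3414  0.02  ]]
boss [[ 0.6118 -0.3333  0.0775]]
[ 0.61138    -0.33456791  0.03570167]
```

Request:
{"op": "play_rows", "data": {"rows": [[[0.001, -0.006, 0, 0, 0, 0], [0, 0, -0.01, 0, 0, 0], [0, 0, -0.01, 0, 0, 0], [0, 0, -0.005, 0, 0, 0], [0, 0, 0, 0, 0, 0]]]}}

```text
time_s: 31.45
tcp_pos: [0.6117, -0.3411, 0.0095]
tcp_rot: [-0.001, -0.121, 0.993, 0.001]
wrist_force: [-0.4, 0.2, -1.7]
gripper_width: 0.055
```

```bash
python3 ov.py 110 110 230 240 4.5 ep5 .02
```

```text
[ 0.6121 -0.3413  0.0102] 31.5 [ 0.8 -0.3 -3. ] 0.0546
jaw deg 103.93
```

View pics/ep5.png

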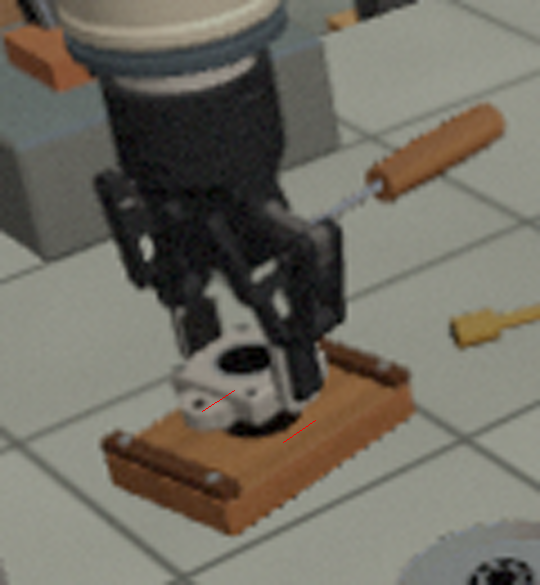

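Aligned over the mark. Setting it down.

Request:
{"op": "play_rows", "data": {"rows": [[[0, 0, -0.006, 0, 0, 0], [0, 0, -0.005, 0, 0, 0], [0, 0, -0.003, 0, 0, 0], [0, 0, 0, 0, 0, 0], [0, 0, 0, 0, 0, 0]]]}}

```text
time_s: 32.0
tcp_pos: [0.6124, -0.3416, -0.0031]
tcp_rot: [-0.0, -0.121, 0.993, 0.0]
wrist_force: [0.7, -0.3, -2.2]
gripper_width: 0.0546
```

Request:
{"op": "play_rows", "data": {"rows": [[[0, 0, -0.001, 0, 0, 0], [0, 0, -0.001, 0, 0, 0], [0, 0, 0, 0, 0, 0]]]}}

```text
time_s: 32.3
tcp_pos: [0.6124, -0.3416, -0.0052]
tcp_rot: [-0.0, -0.121, 0.993, 0.0]
wrist_force: [0.7, 0.1, -1.3]
gripper_width: 0.0545
```

Request:
{"op": "play_rows", "data": {"rows": [[[0, 0, -0.001, 0, 0, 0], [0, 0, -0.0005, 0, 0, 0], [0, 0, 0, 0, 0, 0]]]}}

```text
time_s: 32.6
tcp_pos: [0.6125, -0.3417, -0.0063]
tcp_rot: [0.0, -0.121, 0.993, -0.0]
wrist_force: [-1.6, 0.8, 3.5]
gripper_width: 0.0545
```

Request:
{"op": "play_rows", "data": {"rows": [[[0, 0, 0, 0, 0, 0], [0, 0, 0, 0, 0, 0], [0, 0, 0, 0, 0, 0], [0, 0, 0.015, 0, 0, 0], [0, 0, 0.03, 0, 0, 0]]], "claw": 0.9}}

```text
time_s: 33.1
tcp_pos: [0.6112, -0.3408, 0.0376]
tcp_rot: [-0.001, -0.121, 0.993, 0.001]
wrist_force: [-0.2, 0.6, 0.8]
gripper_width: 0.0769
```

Request:
{"op": "play_rows", "data": {"rows": [[[0, 0, 0.045, 0, 0, 0], [-0.01, 0, 0.045, 0, 0, 0], [-0.03, -0.01, 0.04, 0, 0, 0], [-0.04, -0.03, 0, 0, 0, 0], [-0.04, -0.03, 0, 0, 0, 0]]]}}

```text
time_s: 33.6
tcp_pos: [0.4926, -0.4122, 0.1705]
tcp_rot: [0.001, -0.122, 0.993, -0.002]
wrist_force: [0.6, -1.1, -0.7]
gripper_width: 0.0766
```

Request:
{"op": "play_rows", "data": {"rows": [[[-0.04, -0.03, 0, 0, 0, 0], [-0.04, -0.03, 0, 0, 0, 0], [-0.04, -0.03, 0, 0, 0, 0], [-0.02, -0.02, 0, 0, 0, 0], [0, 0, 0, 0, 0, 0]]]}}

```text
time_s: 34.1
tcp_pos: [0.3502, -0.5241, 0.1688]
tcp_rot: [-0.0, -0.119, 0.993, -0.001]
wrist_force: [1.1, 0.1, 0.2]
gripper_width: 0.0767
```

Run:
```python
from h import *
c=grab("scene","f_s"); t=grab("top","f_t"); s=ctrl.get_state(); print(s["tcp_pos"].round(3),s["time_s"],s["wrist_force"].round(1))
```

```text
[ 0.353 -0.522  0.168] 34.2 [ 0.2 -0.5 -0.3]
```

View pics/f_s.png

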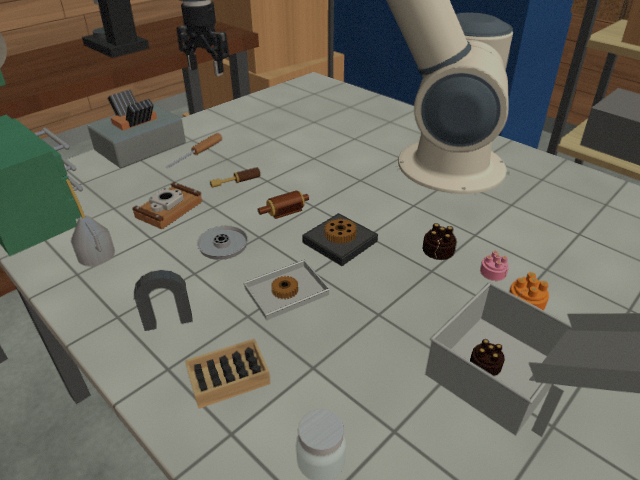

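View pics/f_t.png

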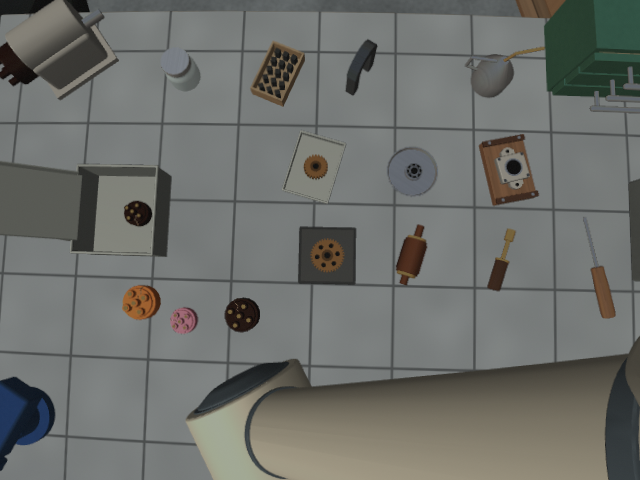

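Everything is in place in both views. I'll do one numeric check on the tight placements (plate and gears).

Run:
```python
from h import *
t=grab("top"); c=grab("scene"); g=cv2.cvtColor(t["frame"],cv2.COLOR_RGB2GRAY)
def cen(x0,y0,x1,y1,th):
    m=g[y0:y1,x0:x1]<th; ys,xs=np.nonzero(m); return [xs.mean()+x0,ys.mean()+y0],len(xs)
print("boss",pix2w(t,[cen(503,156,524,178,40)[0]],.036), "block .6117 -.3407")
hs=cv2.cvtColor(t["frame"],cv2.COLOR_RGB2HSV)
def bronze(x0,y0,x1,y1,z):
    m=hs[y0:y1,x0:x1,1]>90; ys,xs=np.nonzero(m); return pix2w(t,[[xs.mean()+x0,ys.mean()+y0]],z).round(4)
print("large",bronze(302,230,354,282,.034),"plate .4336 .013"); print("small",bronze(296,148,336,186,.014),"tray .61 .043")
f=np.vstack([cv2.resize(t["frame"][125:215,470:550,::-1],(480,540),interpolation=cv2.INTER_CUBIC)]); cv2.imwrite("pics/f2.png",f)
```

```text
boss [[ 0.61208007 -0.34263481  0.036     ]] block .6117 -.3407
large [[0.433  0.0127 0.034 ]] plate .4336 .013
small [[0.6085 0.0399 0.014 ]] tray .61 .043
```

View pics/f2.png

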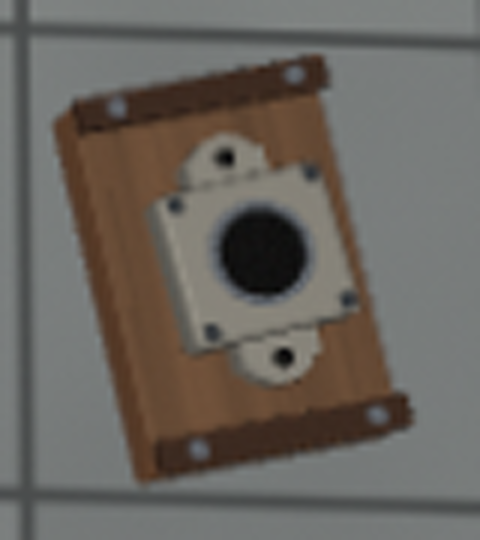

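```bash
python3 -c "
from rig import ctrl
print(ctrl.close_job())"
```

```text
the job is handed in; nothing more can be done
None
```

All five parts are where they go, and I handed the job in at about 34 s. No verdict was reported.

| Part | Where it is | Last check in the pictures |
|---|---|---|
| Cap (smaller brown one, from the end plate) | upright in the scrap bin | about (0.508, 0.388), bin centre about (0.505, 0.408) |
| Bearing | flat in the dish | near the dish centre |
| Small gear | flat in the tray | about 3 mm from the tray's centre |
| Large gear | flat on the surface plate | about 1 mm from the plate's centre |
| End plate | flat on the press block, lengthwise between the cleats | about 2 mm from the centre mark |

I lowered each good part until the force showed contact before opening the gripper. The highest wrist force I saw was about 30 N, when setting down the large gear. At the end the arm stood clear with no contact force.

**Readout that disagreed:** the reported TCP height did not match the pictures. The fingertips stood about 30–36 mm above the reported z, where the stated tool length puts them about 17 mm below it. I worked from the pictures and each part's own grasp height instead, and contact then came within about 1 mm of the predicted height every time. The x and y readings agreed with the pictures to within their roughly 2 mm calibration.

**First cap grasp:** because of that height error, the jaws first closed too high on the cap and pressed on it with about 16 N. I opened, went lower and gripped it again; nothing shifted.

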